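Make up the puncture kit and the brake kit

ROBOT

A 6-joint arm with a two-finger parallel gripper is mounted at the origin on a cart in front of the work surface, level with it; the furniture and walls round the work are solid. World frame = base frame: x ahead of the robot, y to its left, z up, the work surface at z = 0. Lengths are in m, angles in rad, forces in N, time in s.
With the tool pointing down it reaches from about 0.35 to 0.875 m from the base axis. Payload 4.2 kg.
Tool frame: the origin (TCP) lies on the centre line of the jaws, within the pads' length; the fingertips stand 22 mm ahead of it and the grasp point (between the pads) lies 3 mm ahead of it (ctrl.tip_extent is the distance from the TCP to the fingertips, in m); z points along the fingers, y is the line along which they close (so a half turn about z gives the same grasp; the last joint's range is limited). The gripper opens to 87 mm and grips with 3 to 60 N. Pads are 19 mm wide; open, the fingers measure 117 mm over their backs; the gripper's body (75 mm by 190 mm) begins 51 mm behind the grasp point.
Start: joints at [1.389, 0.385, 0.008, 0, -1.194, -0.259], TCP at [0.267, 0.565, 0.245] pointing down, gripper open.
Joint ranges: [-3.14, 3.14], [-1.21, 2.06], [-1.07, 1.41], [-3.16, 2.05], [-2.99, -0.16], [-3.1, 3.1]. Speed limits (rad/s): [2.79, 2.79, 3.14, 3.14, 3.14, 3.14].

INTERFACE

Orientations are given as a rotation vector (axis times angle).
In Python, from plant import telemetry, viewer, ctrl gives the robot as it stands.
- The arm moves only by the tool jog_arm, never from a script. Its argument "commands" is a list of rows, each a list of 2 entries, a list of its own where there are three numbers: the shift along the tool's x, y, z each as a share of 0.3 m, from -1 to 1, then the turn, a rotation vector about the tool's x, y, z each as a share of 120 degrees, from -1 to 1. A call has 1 to 5 rows; each row shifts and turns the commanded pose from where the row before left it, along the tool's axes as they then stand; what a row does not reach is not made up. A row lasts 1/8 s, in which the tool goes at most 62.5 mm and 10.7 degrees, less where a joint would pass 70% of its speed; a pose out of reach is approached as far as the arm can. A call with a number of a shift or a turn outside -1 to 1 is refused whole. A call with a gripper value outside its range is refused whole. "hand" is the finger opening in mm, from 0 to 87, set as the call begins (left out, the last holds). The fingers move at their own pace and stop on an object; the grip force is fixed at half the most. Time passes only in rows, so rows that do not move let the fingers close. It gives the time, the measured TCP pose, the force, the opening and the grip force at its end, in the units of the state.
- telemetry.read_state(): the state, without advancing time (a new reading comes with each control period).
- viewer.capture(name): name is "scene" or "top" or "wrist"; returns the picture (400x640x3 uint8, red, green, blue); there is no depth.
- viewer.calibration(name): a dict with "vfov" (degrees; the focal length in pixels is half the picture's height over the tangent of half this angle, whatever the lens; pixels are square), "cx", "cy" (the principal point, pixels), "rvec" (rotation vector, rad) and "tvec" (3), from world to camera coordinates, as OpenCV has them. Camera axes: x right, y down, z forward; pixel columns grow to the right and rows downward; lengths in m; the calibration is good to about 2 mm. A picture is of the moment at which its call begins: read the wrist's pose just before it. calibration takes no time and is no camera call; for the wrist camera it gives the pose at the moment of the call.
- ctrl.sign_off(): hands the job in; it is judged then, once.
The state is a dict: "time_s": time; "joint_positions": joint angles; "joint_velocities": joint speeds; "tau": joint torques, N m; "ee_pos": TCP position; "eef_rot": TCP orientation; "wrist_force": force on the tool from outside, world axes, zero at the start; "moment": the same for the moment, N m; "finger_gap": finger opening in m; "gripper_force": force on a finger pad.
Only numpy, scipy, OpenCV 4.12 (cv2) and the standard library are available. Lean on these libraries where they do the work, as an engineer would, in place of code of your own. Each camera call takes 0.05 s, during which the arm holds its last target. There are 200 camera calls.

TASK

Make up the two loan kits in their foam inlays. Puncture kit (the longer inlay, with the round hole): lay the tyre lever in its groove, the patch tin over it in the recess, and stand the small jar of rubber solution in the round hole. Brake kit (the shorter inlay): lay the short bright hex key in its L-shaped groove and the box of brake pads over it in the recess; everything ends fully home in its cut-out, the jar upright.

Things in the scene. Friction and masses are not known exactly. Their poses are not given: they have to be found in the camera images.
- puncture_inlay: Longer inlay: grey case 96x218 mm, fixed, black foam inside, foam top at z 29. Origin under its middle on the bench, y along it to the round-hole end. At x 0, y -32: lever groove 28 (x) by 132 (y), floor z 4; over it the tin recess 61x86, its floor (shoulders beside the groove) z 17; finger notch 72x38 down to z 4. Round hole 54 across at x 0, y 71, floor z 4. All mm.
- brake_inlay: Shorter inlay: grey case 104x152 mm, fixed, foam top z 29. Origin under its middle on the bench, y along it to the L foot. L groove, floor z 4: arm x -9.5..9.5, y -65..65; foot x to 41, y 42..65; the key fits with its axes as the inlay's, its origin at x 16, y 0. Over the arm at x 0, y 0: pad recess 64x94, its floor (shoulders) z 17; finger notch 72 (x) by 38 down to z 4. All mm.
- solution_jar: Small round jar of rubber solution with a dark screw lid, standing loose: 44 mm in diameter, 55 mm high, 0.09 kg. Origin at the centre of its underside, z up.
- lever: Plastic tyre lever lying flat, loose, 19 x 122 x 11 mm (x, y, z), a slightly bent flat bar, 0.02 kg. Origin at the centre of its underside, y along it; either way round will do.
- tin: Tin of tube patches lying flat, loose, 52 x 77 x 21 mm (x, y, z), rounded corners and a rim round its lid, the smaller of the two flat boxes, 0.06 kg. Origin at the centre of its underside; either way round will do.
- key: Shorter, bright hex key lying flat, loose: an L of bar 8 mm thick, 119 mm long, foot 40 mm, 0.04 kg. Origin under the middle of its 41 x 119 mm outline: the long arm lies along y at x -16 mm, from y -60 to 50 mm; the foot along +x at y 55 mm. The long arm at x -16, y 0 is the place to grip.
- pads: White carton of brake pads lying flat, loose, 55 x 85 x 23 mm (x, y, z), the larger of the two flat boxes, 0.05 kg. Origin at the centre of its underside; either way round will do.
There are look-alikes about, which are no part of the job. There is more than one size of the solution_jar; the one meant has the size given above.

How it is judged:
At the end, for the whole second after the job is handed in: Lever and key flat on their grooves' floors, within 10 mm of place; tin and pad box flat on the recess floors over them, within 8 mm; all four along their inlay within 0.15 rad; the jar upright within 0.1 rad on the round hole's floor; heights within 5 mm; all released and at rest (x of lever in the frame of puncture_inlay between -0.01 and 0.01 m and y of lever in the frame of puncture_inlay between -0.042 and -0.022 m and z of lever in the frame of puncture_inlay between -0.001 and 0.009 m and linear speed of each of lever, tin, solution_jar, key, pads below 0.02 m/s and angle between the y axis of each of lever, tin and the y axis of puncture_inlay, either way round below 0.15 rad and angle between each of lever, tin, solution_jar, key, pads's own z axis and vertical below 0.1 rad and x of tin in the frame of puncture_inlay between -0.008 and 0.008 m and y of tin in the frame of puncture_inlay between -0.04 and -0.024 m and z of tin in the frame of puncture_inlay between 0.012 and 0.022 m and x of solution_jar in the frame of puncture_inlay between -0.01 and 0.01 m and y of solution_jar in the frame of puncture_inlay between 0.061 and 0.081 m and z of solution_jar in the frame of puncture_inlay between -0.001 and 0.009 m and x of key in the frame of brake_inlay between 0.006 and 0.026 m and y of key in the frame of brake_inlay between -0.01 and 0.01 m and z of key in the frame of brake_inlay between -0.001 and 0.009 m and angle between the y axis of each of key, pads and the y axis of brake_inlay, either way round below 0.15 rad and x of pads in the frame of brake_inlay between -0.008 and 0.008 m and y of pads in the frame of brake_inlay between -0.008 and 0.008 m and z of pads in the frame of brake_inlay between 0.012 and 0.022 m); the robot touches nothing.
It also fails if it takes over 115 s, if anything falls off the work surface, if the arm or the gripper's body presses on something with over 40 N, if the wrist force passes 120 N, or if a joint passes its speed limit or range.

## Working session

There is one attempt and no reset: what is moved stays moved. The work goes in short steps, Python scripts to look and compute and a tool call to move; the robot and the scene stay as the last step left them, time stands still between calls to the robot, and variables do not carry over. Pictures are saved under pics/ and viewed, at most 14 in all, crops included, and the job is handed in when it is done.

Besides the shell and the picture viewer there is one more tool, called as name([rows], argument=value, ...), one row to a line, values as JSON. jog_arm: Moves the arm, as the interface text tells. Shift numbers are shares of 0.3 m and turn numbers shares of 120 degrees, none past 1 either way. Its arguments: {"type":"object","properties":{"commands":{"type":"array","items":{"type":"array"}},"hand":{"type":"number"}},"required":["commands"]}

```bash
ls; mkdir -p pics; python3 - <<'E'
from plant import telemetry, viewer, ctrl
import cv2
print(telemetry.read_state(), ctrl.tip_extent)
for n in ("scene","top","wrist"):
    im=viewer.capture(n); cv2.imwrite(f"pics/{n}0.png",im[:,:,::-1]); print(n,viewer.calibration(n))
E
```

```text
pics
{'time_s': 0.0, 'joint_positions': array([ 1.38857379e+00,  3.85586326e-01,  6.59510344e-03, -5.17124894e-04,
       -1.19399485e+00, -2.58576916e-01]), 'joint_velocities': array([ 0.00063976, -0.00142221,  0.00062917,  0.00078395,  0.00060725,
        0.00079524]), 'tau': array([ 1.46861244e-04, -3.90666747e+01,  1.87399954e+01,  4.21971962e+00,
        1.09886113e-02, -1.83489396e-04]), 'ee_pos': array([0.26641517, 0.56474688, 0.24342687]), 'eef_rot': array([ 3.06337929e+00, -6.86623895e-01, -6.22712951e-04]), 'wrist_force': array([ 0.25661802, -0.71142082, -0.49501995]), 'moment': array([-0.0053205 ,  0.03846558, -0.01095488]), 'gripper_force': 0.0, 'finger_gap': 0.08701836902931293} 0.022
scene {'vfov': 44.667385283163725, 'cx': 318.1333232184363, 'cy': 197.2087798838299, 'rvec': array([ 1.89791057, -1.03270539,  0.58168004]), 'tvec': array([-0.27116432,  0.26484207,  0.86001931])}
top {'vfov': 57.77526215908897, 'cx': 317.8468307325644, 'cy': 201.71171474717303, 'rvec': array([ 2.097415  , -2.16127405,  0.13539252]), 'tvec': array([0.02361332, 0.53216147, 0.829249  ])}
wrist {'vfov': 60.90336359901891, 'cx': 315.900549405834, 'cy': 200.5669543347844, 'rvec': array([-1.59347489,  2.51550251,  0.33871163]), 'tvec': array([ 0.6244162 , -0.03125509,  0.39041219])}
```

View pics/top0.png

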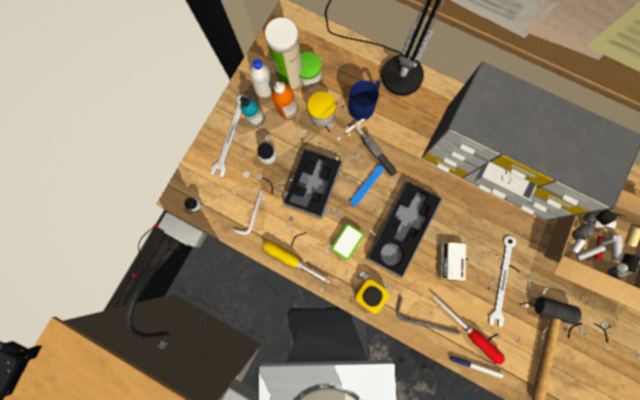

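View pics/scene0.png

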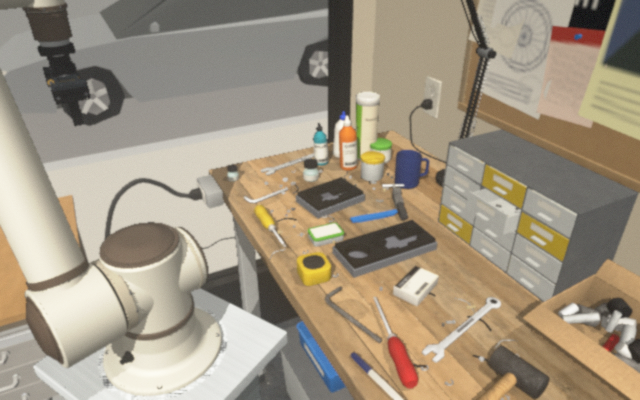

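Top view, reading rough pixels: brake inlay (312,182), puncture inlay (404,228) with its round hole at (391,254), blue lever (367,186), bright key (250,213), dark long key (425,315, look-alike), green/white flat box (347,241), white carton (453,261), and two jars at (192,204) and (266,153).

```bash
cat > h.py <<'E'
import numpy as np, cv2
from scipy.spatial.transform import Rotation as R
from plant import telemetry, viewer, ctrl
def cam(n):
    c=viewer.calibration(n); f=200/np.tan(np.radians(c["vfov"]/2))
    return dict(f=f,cx=c["cx"],cy=c["cy"],R=R.from_rotvec(c["rvec"]).as_matrix(),t=np.array(c["tvec"]))
def ray(c,uv):
    d=c["R"].T@np.array([(uv[0]-c["cx"])/c["f"],(uv[1]-c["cy"])/c["f"],1]); return -c["R"].T@c["t"],d/np.linalg.norm(d)
def plane(c,uv,z):
    o,d=ray(c,uv); return o+d*(z-o[2])/d[2]
def tri(c1,u1,c2,u2):
    o1,d1=ray(c1,u1);o2,d2=ray(c2,u2)
    s=np.linalg.lstsq(np.c_[d1,-d2],o2-o1,rcond=None)[0]; a=o1+s[0]*d1;b=o2+s[1]*d2
    return (a+b)/2,np.linalg.norm(a-b)
def proj(c,p):
    q=c["R"]@np.asarray(p)+c["t"]; return np.array([c["f"]*q[0]/q[2]+c["cx"],c["f"]*q[1]/q[2]+c["cy"]])
def shot(name):
    c=cam("wrist"); im=viewer.capture("wrist")[:,:,::-1].copy(); cv2.imwrite(f"pics/{name}.png",im)
    import pickle; pickle.dump(c,open(f"pics/{name}.pkl","wb")); return c,im
def load(name):
    import pickle; return pickle.load(open(f"pics/{name}.pkl","rb")),cv2.imread(f"pics/{name}.png")
def downrot(yaw):  # tool y axis at angle yaw in world xy, z down
    y=np.array([np.cos(yaw),np.sin(yaw),0]);z=np.array([0,0,-1.]);return R.from_matrix(np.c_[np.cross(y,z),y,z])
def plan(p0,r0,wps,vmax=60.):
    """wps: list of (xyz,yaw or None[,vmax mm/row]); prints rows (shares)"""
    p=np.array(p0,float);r=r0
    for w in wps:
        tgt=np.array(w[0],float); rt=r if w[1] is None else downrot(w[1])
        if w[1] is not None and (r.inv()*rt).magnitude()>np.pi/2+.02: rt=downrot(w[1]+np.pi) 
        v=(w[2] if len(w)>2 else vmax)/1000
        n=int(max(1,np.ceil(np.linalg.norm(tgt-p)/v-.01),np.ceil(np.degrees((r.inv()*rt).magnitude())/10.4-.01)))
        rows=[]
        for k in range(n,0,-1):
            s=np.round(r.inv().apply((tgt-p)/k)/.3,3); rv=(r.inv()*rt).as_rotvec()/k; a=np.round(np.degrees(rv)/120,4)
            p=p+r.apply(s*.3); r=r*R.from_rotvec(np.radians(a*120)); rows.append([s.tolist(),a.tolist()])
        print("->",np.round(p,4),n,"rows"); print(str(rows).replace(" ",""))
    return p,r
def cur():
    s=telemetry.read_state(); return s["ee_pos"],R.from_rotvec(s["eef_rot"])
def yaw_of(r): y=r.apply([0,1,0]); return np.arctan2(y[1],y[0])
E
python3 - <<'E'
from h import *
c=cam("top")
for n,uv,z in [("brake",(312,182),.029),("punct",(404,228),.029),("hole",(391,254),.029),("lever",(367,186),.011),("key",(250,213),.008),("green",(347,241),.02),("white",(453,261),.02),("jarA",(192,204),.05),("jarB",(266,153),.05)]:
    print(n,plane(c,uv,z).round(3))
p,r=cur(); print(np.degrees(yaw_of(r)), r.as_matrix().round(3))
cw=cam("wrist"); o=-cw["R"].T@cw["t"]; print("cam in tool",r.inv().apply(o-p), (r.as_matrix().T@cw["R"].T).round(2))
s=cam("scene")
for n,uv in [("jarA",(192,204)),("jarB",(266,153))]: print(n,proj(s,plane(c,uv,.04)))
E
```

```text
brake [0.584 0.021 0.029]
punct [ 0.464 -0.196  0.029]
hole [ 0.404 -0.162  0.029]
lever [ 0.573 -0.115  0.011]
key [0.515 0.178 0.008]
green [ 0.438 -0.06   0.02 ]
white [ 0.383 -0.309  0.02 ]
jarA [0.535 0.309 0.05 ]
jarB [0.655 0.13  0.05 ]
-115.26324211567069 [[ 0.904 -0.427 -0.001]
 [-0.427 -0.904 -0.002]
 [ 0.     0.002 -1.   ]]
cam in tool [ 7.37997888e-02 -1.10810826e-04 -1.40097884e-01] [[-0.   -0.96 -0.27]
 [ 1.   -0.   -0.  ]
 [ 0.   -0.27  0.96]]
jarA [232.89178224 166.79703735]
jarB [310.10868291 165.9355165 ]
```

```bash
python3 - <<'E'
from h import *
p,r=cur()
plan(p,r,[((.52,.06,.26),-np.pi/2)])
E
```

```text
-> [0.5201 0.0599 0.2599] 10 rows
[[[0.148,0.116,-0.005],[0.0001,0.0,-0.0211]],[[0.143,0.123,-0.005],[0.0001,0.0,-0.021]],[[0.137,0.129,-0.005],[0.0001,0.0,-0.0211]],[[0.132,0.135,-0.005],[0.0001,0.0,-0.021]],[[0.126,0.14,-0.006],[0.0001,0.0,-0.0211]],[[0.119,0.146,-0.005],[0.0001,0.0,-0.021]],[[0.113,0.151,-0.006],[0.0,0.0,-0.0211]],[[0.106,0.155,-0.005],[0.0001,0.0,-0.021]],[[0.099,0.16,-0.006],[0.0,0.0,-0.0211]],[[0.092,0.165,-0.005],[0.0001,0.0001,-0.021]]]
```

jog_arm([
  [[0.148,0.116,-0.005],[0,0,-0.021]],
  [[0.143,0.123,-0.005],[0,0,-0.021]],
  [[0.137,0.129,-0.005],[0,0,-0.021]],
  [[0.132,0.135,-0.005],[0,0,-0.021]],
  [[0.126,0.14,-0.006],[0,0,-0.021]],
])

```text
time_s: 0.78
ee_pos: [0.3937, 0.3108, 0.2523]
eef_rot: [3.123, -0.343, -0.0]
wrist_force: [0.2, 0.1, 0.4]
finger_gap: 0.0872
gripper_force: 0.0
```

jog_arm([
  [[0.119,0.146,-0.005],[0,0,-0.021]],
  [[0.113,0.151,-0.006],[0,0,-0.021]],
  [[0.106,0.155,-0.005],[0,0,-0.021]],
  [[0.099,0.16,-0.006],[0,0,-0.021]],
  [[0.092,0.165,-0.005],[0,0,-0.021]],
])

```text
time_s: 1.4
ee_pos: [0.5205, 0.0584, 0.2605]
eef_rot: [-3.141, -0.001, -0.0]
wrist_force: [0.2, 0.6, 0.5]
finger_gap: 0.087
gripper_force: 0.0
```

jog_arm([
  [[0,0,0],[0,0,0]],
  [[0,0,0],[0,0,0]],
])

```text
time_s: 1.65
ee_pos: [0.5197, 0.0599, 0.26]
eef_rot: [3.142, -0.003, -0.001]
wrist_force: [0.1, 0.2, 0.7]
finger_gap: 0.0868
gripper_force: 0.0
```

```bash
python3 - <<'E'
from h import *
c,im=shot("w1"); s=telemetry.read_state(); print(s["ee_pos"],s["joint_positions"].round(3),s["time_s"],np.degrees(yaw_of(cur()[1])))
E
```

```text
[0.51961464 0.06051639 0.26020726] [ 0.426  0.2   -0.214 -0.    -1.158  1.144] 1.7 -90.03616440050273
```

View pics/w1.png

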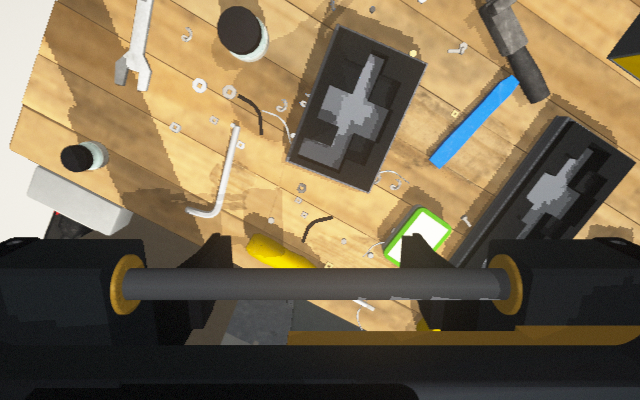

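jog_arm([
  [[0,0.18,0],[0,0,0]],
  [[0,0.18,0],[0,0,0]],
  [[0,0.18,0],[0,0,0]],
  [[0,0.18,0],[0,0,0]],
  [[0,0,0],[0,0,0]],
])

```text
time_s: 2.33
ee_pos: [0.5195, -0.1573, 0.2602]
eef_rot: [3.141, -0.005, -0.001]
wrist_force: [0.2, 1.4, 0.3]
finger_gap: 0.087
gripper_force: 0.0
```

jog_arm([
  [[0,0,0],[0,0,0]],
  [[0,0,0],[0,0,0]],
])

```text
time_s: 2.58
ee_pos: [0.52, -0.1543, 0.2606]
eef_rot: [-3.141, -0.003, -0.0]
wrist_force: [0.2, 0.4, -0.3]
finger_gap: 0.0871
gripper_force: 0.0
```

```bash
python3 - <<'E'
from h import *
c,im=shot("w2"); s=telemetry.read_state(); print(s["ee_pos"],s["joint_positions"].round(3),s["time_s"],np.degrees(yaw_of(cur()[1])))
E
```

```text
[ 0.52000574 -0.15438057  0.26060578] [ 0.01   0.233 -0.17  -0.    -1.168  1.562] 2.625 -89.9103682153879
```

View pics/w2.png

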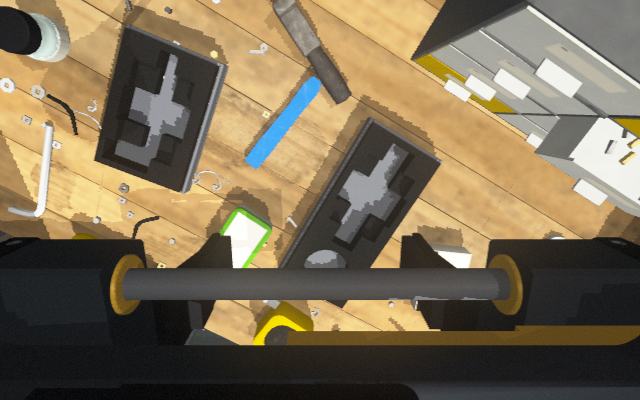

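w1: brake inlay (357,110) with foot end lower left, bright key arm (235,125)–(218,212) and foot to (190,211), jar candidates (83,157) and (243,35), lever (475,120). w2: puncture inlay (365,200) with hole (325,260), lever (285,122), green/white box (243,235), white carton (440,255) half hidden. I'll step back for the near objects.

jog_arm([
  [[-0.2,0.1,0],[0,0,0]],
  [[-0.2,0,0],[0,0,0]],
  [[0,0,0],[0,0,0]],
  [[0,0,0],[0,0,0]],
  [[0,0,0],[0,0,0]],
])

```text
time_s: 3.25
ee_pos: [0.4053, -0.1833, 0.2606]
eef_rot: [3.141, 0.0, 0.001]
wrist_force: [-0.1, 0.0, -0.9]
finger_gap: 0.087
gripper_force: 0.0
```

```bash
python3 - <<'E'
from h import *
c,im=shot("w3"); print(cur()[0])
E
```

```text
[ 0.4051466  -0.18340059  0.26042383]
```

jog_arm([
  [[0,-0.2,0],[0,0,0]],
  [[0,-0.2,0],[0,0,0]],
  [[0,-0.2,0],[0,0,0]],
  [[0,0,0],[0,0,0]],
  [[0,0,0],[0,0,0]],
])

```text
time_s: 3.92
ee_pos: [0.4045, -0.0032, 0.2602]
eef_rot: [3.141, 0.001, -0.001]
wrist_force: [-0.7, -0.3, -0.5]
finger_gap: 0.0868
gripper_force: 0.0
```

```bash
python3 - <<'E'
from h import *
c,im=shot("w4"); print(cur()[0])
a=cv2.imread("pics/w3.png"); 
o=np.vstack([a[:300],im[:300]]); cv2.imwrite("pics/v34.png",o)
E
```

```text
[ 0.40434129 -0.00398741  0.26021862]
```

View pics/v34.png

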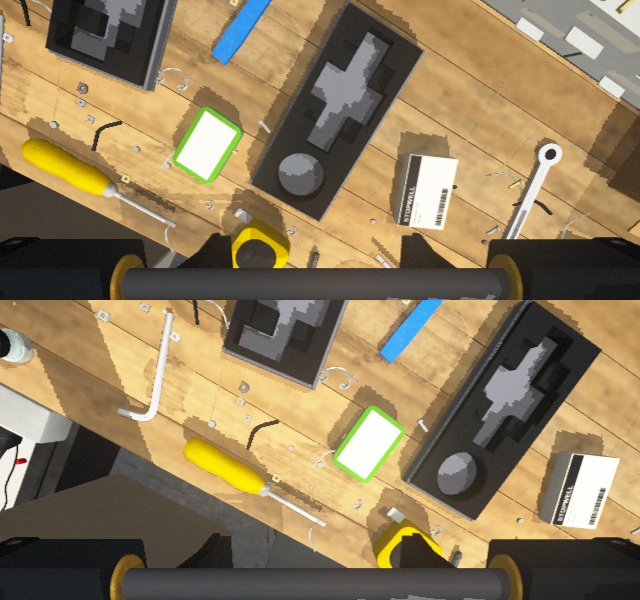

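```bash
cat > seg.py <<'E'
from h import *
def masks(im):
    hsv=cv2.cvtColor(im,cv2.COLOR_BGR2HSV); H,S,V=cv2.split(hsv)
    b,g,r=[x.astype(int) for x in cv2.split(im)]
    m={}
    m["lever"]=(H>95)&(H<125)&(S>120)&(V>80)
    m["tin"]=(((H>38)&(H<85)&(S>100)&(V>60)))
    m["white"]=(S<45)&(V>200)
    m["dark"]=(V<110)&(abs(r-b)<14)
    m["foam"]=(V<52)&(abs(r-b)<14)
    return {k:v.astype(np.uint8)*255 for k,v in m.items()}
def rects(mask,amin=300,close=0):
    if close: mask=cv2.morphologyEx(mask,cv2.MORPH_CLOSE,np.ones((close,close)))
    cs,_=cv2.findContours(mask,cv2.RETR_EXTERNAL,cv2.CHAIN_APPROX_NONE)
    return [(cv2.contourArea(c),c) for c in cs if cv2.contourArea(c)>amin]
E
python3 - <<'E'
from seg import *
ZS={"lever":.011,"tin":.021,"white":.023,"dark":.029}
for n in ("w1","w2","w3","w4"):
    c,im=load(n); m=masks(im)
    for k in ZS:
        mm=m[k].copy(); mm[238:]=0
        for a,ct in rects(mm,400,3):
            rc=cv2.minAreaRect(ct); B=cv2.boxPoints(rc); W=np.array([plane(c,p,ZS[k])for p in B])
            d=[np.linalg.norm(W[i]-W[i+1])*1000 for i in(0,1)]; x,y,w,h=cv2.boundingRect(ct)
            if max(d)>260 or max(d)<30: continue
            print(n,k,int(a),"px",np.round(rc[0]),"xy",W.mean(0)[:2].round(4),"dim",np.round(d,0),"border" if x<2 or y<2 or x+w>637 or y+h>236 else "")
E
```

```text
w1 lever 1741 px [474. 120.] xy [ 0.5771 -0.1155] dim [122.  19.] 
w1 white 580 px [426. 232.] xy [ 0.451  -0.0698] dim [34. 41.] border
w1 white 588 px [222. 173.] xy [0.5196 0.1662] dim [116.  30.] 
w1 white 1195 px [137.  45.] xy [0.6535 0.2425] dim [86. 26.] border
w1 white 10301 px [ 59. 118.] xy [0.5706 0.3381] dim [258. 118.] border
w1 dark 698 px [ 68. 225.] xy [0.4624 0.3453] dim [30. 56.] border
w1 dark 635 px [ 76. 158.] xy [0.5399 0.3214] dim [34. 29.] 
w1 dark 11011 px [551. 199.] xy [ 0.4874 -0.2046] dim [167. 108.] border
w1 dark 11318 px [357. 106.] xy [0.5901 0.0167] dim [140.  98.] 
w1 dark 655 px [623.  47.] xy [ 0.6499 -0.2499] dim [31. 63.] border
w1 dark 1439 px [239.  30.] xy [0.6666 0.1354] dim [40. 43.] 
w1 dark 1686 px [513.  50.] xy [ 0.6464 -0.141 ] dim [ 22. 116.] border
w2 lever 1580 px [284. 122.] xy [ 0.5764 -0.1172] dim [121.  17.] 
w2 white 609 px [245. 232.] xy [ 0.4511 -0.0708] dim [34. 39.] border
w2 white 639 px [ 48. 170.] xy [0.5229 0.1473] dim [110.  22.] 
w2 white 3361 px [618. 158.] xy [ 0.5381 -0.4921] dim [ 55. 103.] border
w2 white 497 px
[... 1180 characters left out ...]
 [210.  91.] border
w3 dark 617 px [161.  45.] xy [ 0.5384 -0.0274] dim [91.  8.] border
w3 dark 6652 px [102.  30.] xy [0.5516 0.0296] dim [ 85. 100.] border
w4 lever 1213 px [410.  27.] xy [ 0.5579 -0.1012] dim [77. 18.] border
w4 tin 3101 px [368. 144.] xy [ 0.4377 -0.0609] dim [76. 51.] 
w4 white 2491 px [588. 191.] xy [ 0.3844 -0.3138] dim [91. 46.] 
w4 white 2075 px [368. 144.] xy [ 0.4376 -0.0609] dim [65. 39.] 
w4 white 3027 px [ 24. 148.] xy [0.4312 0.319 ] dim [138.  51.] border
w4 white 829 px [157.  67.] xy [0.5163 0.1621] dim [116.  24.] 
w4 dark 17628 px [498. 111.] xy [ 0.4667 -0.1931] dim [211.  99.] border
w4 dark 3661 px [284.  34.] xy [0.5479 0.0276] dim [116.  61.] border
```

```bash
python3 - <<'E'
from h import *
_,a=load("w1");_,b=load("w3");_,d=load("w2");_,e=load("w4")
f=lambda im,x,y:cv2.resize(im[y:y+150,x:x+200],None,fx=2,fy=2,interpolation=cv2.INTER_CUBIC)
cv2.imwrite("pics/crop1.png",np.vstack([np.hstack([f(a,265,30),f(d,75,40)]),np.hstack([f(b,240,80),f(e,400,80)])]))
E
```

```text
(no output)
```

View pics/crop1.png

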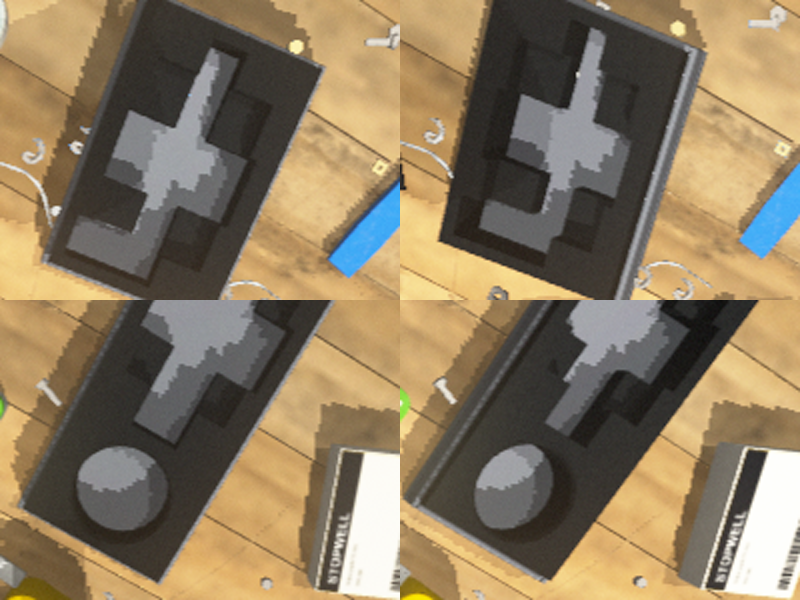

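```bash
python3 - <<'E'
from seg import *
C={n:load(n) for n in("w1","w2","w3","w4")}
z=.029
def P(n,uv): return plane(C[n][0],uv,z)[:2].round(4)
for n,uvs in {"w1":[(426,63),(287,161),(338,24),(371,191)],"w2":[(370,118),(440,158)],"w3":[(301,174.5),(251,184),(319,220.5),(350,2),(424,48)]}.items():
    for uv in uvs: print(n,uv,P(n,uv))
print("hole z check",tri(C["w3"][0],(301,174.5),C["w4"][0],(400+(514-400)/2,80+(487-300)/2)))
for n,seed in (("w1",(357,106)),("w2",(154,107)),("w3",(336,112)),("w4",(498,111)),("w2",(368,198))):
    c,im=C[n]; b,g,r=[x.astype(int) for x in cv2.split(im)]
    m=((im.max(2)<165)&(abs(r-b)<18)).astype(np.uint8)*255; m[236:]=0
    m=cv2.morphologyEx(m,cv2.MORPH_OPEN,np.ones((5,5)))
    for a,ct in rects(m,3000):
        if cv2.pointPolygonTest(ct,seed,False)<0: continue
        h=cv2.convexHull(ct); W=np.array([plane(c,p,z)[:2]*1000 for p in h[:,0].astype(float)],np.float32)
        rc=cv2.minAreaRect(W); q=cv2.approxPolyDP(h,6,True)[:,0]; print(n,a,rc,q.tolist())
        for p in q.astype(float): print("   ",P(n,p))
E
```

```text
w1 (426, 63) [ 0.6361 -0.0528]
w1 (287, 161) [0.5362 0.0912]
w1 (338, 24) [0.6723 0.0373]
w1 (371, 191) [ 0.5021 -0.0023]
w2 (370, 118) [ 0.5825 -0.212 ]
w2 (440, 158) [ 0.54   -0.2905]
w3 (301, 174.5) [ 0.4068 -0.1672]
w3 (251, 184) [ 0.3961 -0.1111]
w3 (319, 220.5) [ 0.353  -0.1873]
w3 (350, 2) [ 0.578 -0.217]
w3 (424, 48) [ 0.5365 -0.2928]
hole z check (array([ 0.40392426, -0.16650756,  0.01370801]), np.float64(9.198416722809741e-05))
w1 11694.0 ((591.98291015625, 17.588905334472656), (100.74701690673828, 135.40257263183594), 68.05123901367188) [[336, 26], [425, 63], [378, 172], [299, 154], [298, 127]]
    [0.6705 0.0393]
    [ 0.6361 -0.0518]
    [ 0.5237 -0.0091]
    [0.5438 0.0779]
    [0.5726 0.0785]
w2 13212.0 ((586.1845703125, 12.404060363769531), (107.19149780273438, 146.86972045898438), 68.1407241821289) [[126, 25], [219, 65], [196, 168], [172, 187], [96, 160]]
    [0.6719 0.034 ]
    [ 0.6349 -0.0555]
    [ 0.5286 -0.0222]
    [0.507  0.0067]
    [0.5373 0.0867]
w3 16837.5 ((465.8778076171875, -200.81210327148438), (92.89361572265625, 211.55531311035156), 59.97092056274414) [[350, 2], [422, 55], [336, 195], [300, 211], [263, 191], [253, 174]]
    [ 0.578 -0.217]
    [ 0.5299 -0.2913]
    [ 0.3833 -0.2064]
    [ 0.3645 -0.1655]
    [ 0.388  -0.1242]
    [ 0.4074 -0.1139]
w4 17933.5 ((467.6557312011719, -194.70635986328125), (100.63346862792969, 211.88079833984375), 59.88576889038086) [[598, 48], [487, 202], [469, 209], [437, 200], [409, 175], [517, 3], [534, 1]]
    [ 0.5353 -0.288 ]
    [ 0.3741 -0.1977]
    [ 0.3658 -0.1783]
    [ 0.3765 -0.1408]
    [ 0.4052 -0.107 ]
    [ 0.5758 -0.2   ]
    [ 0.5776 -0.2163]
w2 9134.0 ((494.3402099609375, -213.1224365234375), (94.75076293945312, 154.1605224609375), 59.954673767089844) [[432, 155], [431, 176], [390, 235], [300, 235], [368, 118]]
    [ 0.5433 -0.2815]
    [ 0.5199 -0.2825]
    [ 0.4499 -0.2411]
    [ 0.4498 -0.1362]
    [ 0.5825 -0.2099]
```

Hull corners give foam rectangles of about 97x146 and 88x211 mm, i.e. just the foam inside the rim, so the inlay centres and directions agree with the text. Jar candidates: A at w1 (83,157) and B at w1 (243,35). I'll check their sizes plus the key and carton with an enlarged crop.

```bash
python3 - <<'E'
from seg import *
C={n:load(n) for n in("w1","w2","w3","w4")}
a=C["w1"][1];b=C["w3"][1]
f=lambda im,x,y,k:cv2.resize(im[y:y+300//k,x:x+400//k],None,fx=k,fy=k,interpolation=cv2.INTER_CUBIC)
cv2.imwrite("pics/crop2.png",np.vstack([np.hstack([f(a,190,0,4),f(a,40,120,4)]),np.hstack([f(a,150,115,3)[:300,:399],np.zeros((300,1,3),np.uint8),f(b,380,145,4)])]))
# key
for n in("w1","w4","w2"):
    c,im=C[n]; m=masks(im)["white"]; 
    for ar,ct in rects(m,300,3):
        mm=np.zeros_like(m);cv2.drawContours(mm,[ct],-1,255,-1);ys,xs=np.nonzero(mm&m)
        W=np.array([plane(c,(x,y),.006)[:2] for x,y in zip(xs,ys)])
        if abs(W.mean(0)-[.515,.165]).max()>.02: continue
        i=W[:,0]>.492; v=cv2.fitLine(W[i].astype(np.float32),cv2.DIST_L2,0,0,1e-4).ravel()
        d=v[:2]*np.sign(-v[0]); s=(W[i]-v[2:])@d; sall=(W-v[2:])@d; n_=np.array([d[1],-d[0]]);t=(W-v[2:])@n_
        print(n,"key dir deg",np.degrees(np.arctan2(d[1],d[0])),"arm start",v[2:]+d*s.min(),"len all",sall.max()-sall.min(),"t",t.min(),t.max(),"grip pt",v[2:]+d*(s.min()+.060))
E
```

```text
w1 key dir deg 161.88933 arm start [0.57360699 0.14716709] len all 0.1199549703312188 t -0.011207053143917253 0.03258448804345661 grip pt [0.51657951 0.1658183 ]
w4 key dir deg 161.96327 arm start [0.57383669 0.14695249] len all 0.12044390938014678 t -0.01263108838761821 0.024664008923842004 grip pt [0.5167852  0.16553009]
w2 key dir deg 162.00375 arm start [0.57379255 0.14711188] len all 0.1154391405715793 t -0.013949492031179036 0.009640594801766118 grip pt [0.51672794 0.16564916]
```

View pics/crop2.png

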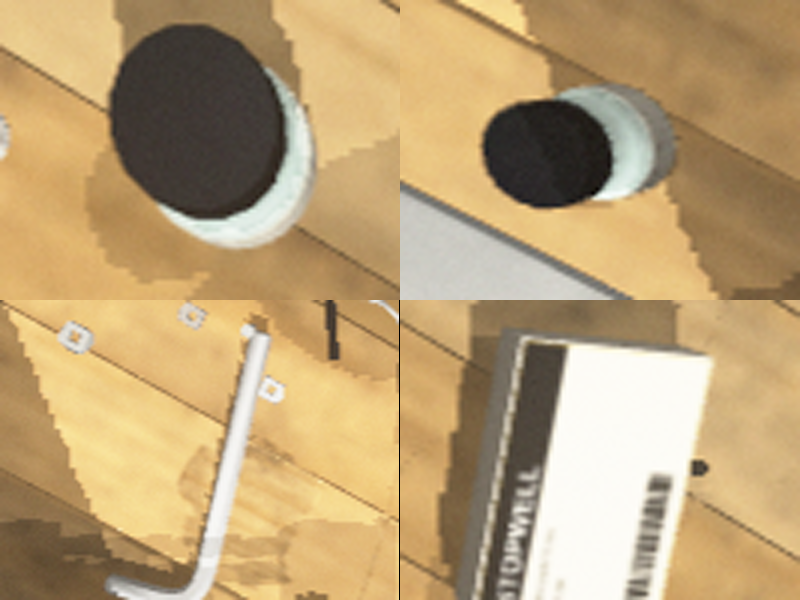

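Jar B (w1 (240,30)) has a lid about 44 px across, or about 44 mm at 55 mm height. Jar A is about 32 px, so it is the smaller one, and B fits the text. The bright key agrees in three views (120 mm long, 161.9°). Starting with the key.

```bash
python3 - <<'E'
from h import *
p,r=cur(); D=np.radians
plan(p,r,[((.5166,.1656,.12),D(-108.1)),((.5166,.1656,.06),D(-108.1)),((.5166,.1656,.0245),D(-108.1),18)])
E
```

```text
-> [0.5167 0.1656 0.12  ] 5 rows
[[[0.075,-0.113,0.093],[0.0,0.0001,0.03]],[[0.067,-0.118,0.093],[0.0001,0.0001,0.03]],[[0.06,-0.122,0.094],[0.0,0.0,0.0301]],[[0.052,-0.125,0.094],[0.0001,0.0001,0.03]],[[0.045,-0.128,0.093],[0.0,0.0,0.0301]]]
-> [0.5167 0.1656 0.06  ] 1 rows
[[[-0.0,0.0,0.2],[0.0,0.0,-0.0]]]
-> [0.5167 0.1656 0.0246] 2 rows
[[[-0.0,0.0,0.059],[0.0,0.0,-0.0]],[[-0.0,0.0,0.059],[0.0,0.0,-0.0]]]
```

jog_arm([
  [[0.075,-0.113,0.093],[0,0,0.03]],
  [[0.067,-0.118,0.093],[0,0,0.03]],
  [[0.06,-0.122,0.094],[0,0,0.03]],
  [[0.052,-0.125,0.094],[0,0,0.03]],
  [[0.045,-0.128,0.093],[0,0,0.03]],
], hand=34)

```text
time_s: 4.6
ee_pos: [0.5179, 0.165, 0.119]
eef_rot: [3.101, -0.501, -0.0]
wrist_force: [1.8, 0.1, -0.4]
finger_gap: 0.0451
gripper_force: 0.0
```

jog_arm([
  [[0,0,0.1],[0,0,0]],
  [[0,0,0.1],[0,0,0]],
  [[0,0,0],[0,0,0]],
  [[0,0,0],[0,0,0]],
])

```text
time_s: 5.1
ee_pos: [0.5176, 0.1652, 0.0612]
eef_rot: [-3.102, 0.495, -0.002]
wrist_force: [0.2, -0.5, 1.0]
finger_gap: 0.0343
gripper_force: 0.0
```

```bash
python3 - <<'E'
from h import *
p,r=cur(); print(p,np.degrees(yaw_of(r)),r.as_matrix()[:,2])
E
```

```text
[0.51759527 0.16519433 0.06118598] -108.14034728426452 [ 1.41198666e-03  3.83623062e-04 -9.99998930e-01]
```

jog_arm([
  [[-0.003,0,0.061],[0,0,0]],
  [[0,0,0.061],[0,0,0]],
  [[0,0,0],[0,0,0]],
])

```text
time_s: 5.48
ee_pos: [0.5158, 0.1658, 0.0243]
eef_rot: [-3.102, 0.494, -0.0]
wrist_force: [0.3, -0.2, 0.1]
finger_gap: 0.0341
gripper_force: 0.0
```

jog_arm([
  [[0,0,0],[0,0,0]],
  [[0,0,0],[0,0,0]],
  [[0,0,0],[0,0,0]],
  [[0,0,0],[0,0,0]],
], hand=0)

```text
time_s: 5.98
ee_pos: [0.5159, 0.1664, 0.0243]
eef_rot: [-3.102, 0.492, -0.001]
wrist_force: [-0.7, -0.1, 2.5]
finger_gap: 0.0069
gripper_force: 30.0
```

```bash
python3 - <<'E'
from h import *
p,r=cur(); print(p,np.degrees(yaw_of(r))); D=np.radians
# key dir 161.9 with yaw -108.1 ; inlay 158.7 
ci=np.array([.5868,.0182]); a=D(158.7); yv=np.array([np.cos(a),np.sin(a)]); xv=np.array([yv[1],-yv[0]])
t=ci; print("grip target (inlay 0,0)",t)
plan(p,r,[((p[0],p[1],.12),None),((t[0],t[1],.12),D(-111.3)),((t[0],t[1],.045),None),((t[0],t[1],.0295),None,10)])
E
```

```text
[0.51585177 0.16641814 0.02427112] -108.0314287204968
grip target (inlay 0,0) [0.5868 0.0182]
-> [0.5158 0.1664 0.12  ] 2 rows
[[[0.0,-0.0,-0.16],[0.0,0.0,0.0]],[[0.0,-0.0,-0.159],[-0.0,0.0,-0.0]]]
-> [0.5867 0.0183 0.12  ] 3 rows
[[[0.126,0.132,-0.0],[-0.0001,-0.0001,0.0091]],[[0.129,0.13,-0.0],[-0.0001,-0.0001,0.0091]],[[0.13,0.127,-0.0],[-0.0001,-0.0001,0.009]]]
-> [0.5867 0.0183 0.045 ] 2 rows
[[[0.0,0.0,0.125],[0.0,0.0,0.0]],[[0.0,0.0,0.125],[0.0,0.0,0.0]]]
-> [0.5867 0.0183 0.0294] 2 rows
[[[0.0,0.0,0.026],[0.0,0.0,0.0]],[[0.0,0.0,0.026],[0.0,0.0,0.0]]]
```

jog_arm([
  [[0,0,-0.16],[0,0,0]],
  [[0,0,-0.16],[0,0,0]],
  [[0.126,0.132,0],[0,0,0.009]],
  [[0.129,0.13,0],[0,0,0.009]],
  [[0.13,0.127,0],[0,0,0.009]],
])

```text
time_s: 6.6
ee_pos: [0.5869, 0.0168, 0.12]
eef_rot: [-3.087, 0.58, -0.0]
wrist_force: [1.2, 1.1, -0.9]
finger_gap: 0.0068
gripper_force: 30.0
```

jog_arm([
  [[0,0,0.1],[0,0,0]],
  [[0,0,0.1],[0,0,0]],
  [[0,0,0],[0,0,0]],
])

```text
time_s: 6.98
ee_pos: [0.5844, 0.0173, 0.0573]
eef_rot: [3.085, -0.581, -0.009]
wrist_force: [-0.4, 0.6, -0.6]
finger_gap: 0.0065
gripper_force: 30.0
```

```bash
python3 - <<'E'
from h import *
p,r=cur(); print(p,np.degrees(yaw_of(r)),telemetry.read_state()["finger_gap"]); D=np.radians
plan(p,r,[((.5868,.0182,.0295),D(-111.3),16)])
E
```

```text
[0.58438947 0.01729036 0.05732783] -111.34876963567636 0.00648525363865271
-> [0.5869 0.0182 0.0294] 2 rows
[[[0.003,-0.003,0.046],[0.0009,0.0013,-0.0002]],[[0.004,-0.003,0.047],[0.0009,0.0012,-0.0002]]]
```

jog_arm([
  [[0.003,-0.003,0.03],[0,0.001,0]],
  [[0.004,-0.003,0.03],[0,0.001,0]],
  [[0,0,0],[0,0,0]],
  [[0,0,0],[0,0,0]],
])

```text
time_s: 7.48
ee_pos: [0.5894, 0.0192, 0.0422]
eef_rot: [3.087, -0.58, 0.008]
wrist_force: [0.1, 0.1, -1.0]
finger_gap: 0.0067
gripper_force: 30.0
```

jog_arm([
  [[-0.006,0.006,0],[0,-0.001,0]],
  [[0,0,0.015],[0,-0.001,0]],
  [[0,0,0],[0,0,0]],
  [[0,0,0],[0,0,0]],
])

```text
time_s: 7.98
ee_pos: [0.5868, 0.0179, 0.0372]
eef_rot: [3.087, -0.58, -0.0]
wrist_force: [-0.4, -0.2, -0.8]
finger_gap: 0.0065
gripper_force: 30.0
```

jog_arm([
  [[0,0,0.013],[0,0,0]],
  [[0,0,0.013],[0,0,0]],
  [[0,0,0],[0,0,0]],
  [[0,0,0],[0,0,0]],
])

```text
time_s: 8.48
ee_pos: [0.5868, 0.018, 0.0294]
eef_rot: [3.087, -0.58, -0.0]
wrist_force: [0.8, -0.6, -0.7]
finger_gap: 0.0065
gripper_force: 30.0
```

jog_arm([
  [[0,0,0],[0,0,0]],
  [[0,0,0],[0,0,0]],
  [[0,0,0],[0,0,0]],
  [[0,0,-0.1],[0,0,0]],
  [[0,0,-0.2],[0,0,0]],
], hand=28)

```text
time_s: 9.1
ee_pos: [0.5849, 0.0175, 0.1179]
eef_rot: [3.084, -0.58, -0.01]
wrist_force: [1.2, 0.1, -0.1]
finger_gap: 0.0278
gripper_force: 0.0
```

jog_arm([
  [[-0.1,0,-0.2],[0,0,0]],
  [[-0.2,0,0],[0,0,0]],
  [[0,0,0],[0,0,0]],
  [[0,0,0],[0,0,0]],
])

```text
time_s: 9.6
ee_pos: [0.5051, 0.0501, 0.1759]
eef_rot: [-3.087, 0.579, -0.002]
wrist_force: [1.5, 0.2, 0.2]
finger_gap: 0.0282
gripper_force: 0.0
```

```bash
python3 - <<'E'
from h import *
c,im=shot("w5"); p,r=cur(); print(p,np.degrees(yaw_of(r)))
q=proj(c,[.587,.018,.02]).astype(int); print(q)
x,y=max(q[0]-130,0),max(q[1]-100,0); cv2.imwrite("pics/crop5.png",cv2.resize(im[y:y+200,x:x+260],None,fx=3,fy=3,interpolation=cv2.INTER_CUBIC)); print(x,y)
E
```

```text
[0.5055446  0.05002366 0.17565494] -111.285342173724
[316  89]
186 0
```

View pics/crop5.png

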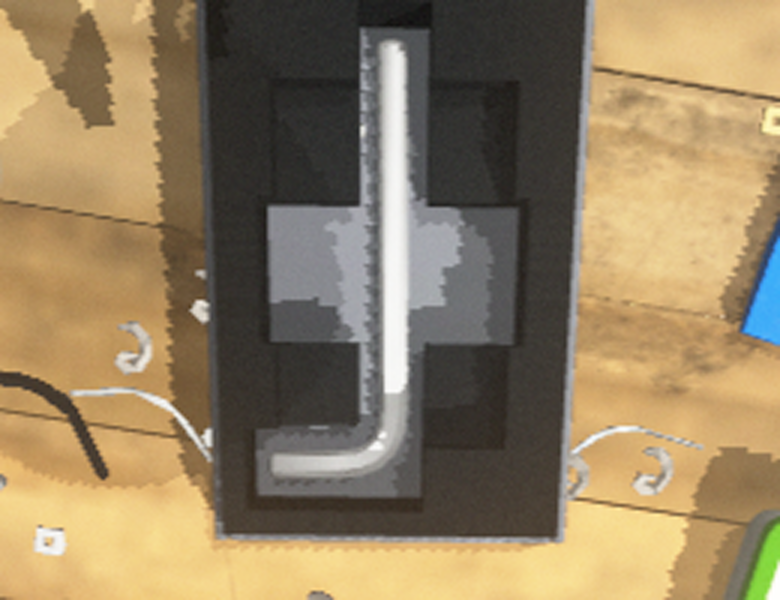

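Key lies flat in its L groove: arm (393,50)–(393,400), foot (275,462). Next I'll measure the pad carton from nearer.

```bash
python3 - <<'E'
from seg import *
c,im=load("w5"); print("notch centre",plane(c,(317.3,91.3),.029))
c,im=load("w3"); m=masks(im)["white"]; m[238:]=0
for a,ct in rects(m,1500,3):
    W=np.array([plane(c,q,.023)[:2]*1000 for q in ct[:,0].astype(float)],np.float32); print(cv2.minAreaRect(W))
p,r=cur(); plan(p,r,[((.34,-.27,.17),np.radians(-90))])
E
```

```text
notch centre [0.58499258 0.01807543 0.029     ]
((384.097412109375, -313.7266540527344), (46.96186447143555, 83.91048431396484), 83.87301635742188)
((437.6053771972656, -62.10980987548828), (39.307586669921875, 65.02950286865234), 55.09392166137695)
-> [ 0.34   -0.27    0.1701] 6 rows
[[[-0.021,0.199,0.003],[-0.0,-0.0001,-0.0296]],[[-0.033,0.197,0.003],[-0.0,-0.0001,-0.0296]],[[-0.046,0.195,0.003],[-0.0,-0.0001,-0.0295]],[[-0.058,0.192,0.003],[-0.0001,-0.0001,-0.0296]],[[-0.069,0.188,0.003],[-0.0,-0.0001,-0.0295]],[[-0.081,0.183,0.003],[-0.0001,-0.0001,-0.0296]]]
```

jog_arm([
  [[-0.021,0.199,0],[0,0,-0.03]],
  [[-0.033,0.197,0],[0,0,-0.03]],
  [[-0.046,0.195,0],[0,0,-0.03]],
  [[-0.058,0.192,0],[0,0,-0.03]],
  [[-0.069,0.188,0],[0,0,-0.029]],
], hand=74)

```text
time_s: 10.28
ee_pos: [0.3672, -0.2193, 0.1754]
eef_rot: [3.14, -0.091, 0.001]
wrist_force: [0.6, -0.6, 0.4]
finger_gap: 0.0693
gripper_force: 0.0
```

jog_arm([
  [[-0.081,0.183,0],[0,0,-0.029]],
  [[0,0,0],[0,0,0]],
  [[0,0,0],[0,0,0]],
  [[0,0,0],[0,0,0]],
])

```text
time_s: 10.78
ee_pos: [0.3407, -0.2699, 0.1752]
eef_rot: [-3.142, -0.004, 0.0]
wrist_force: [0.0, -0.4, 0.0]
finger_gap: 0.0738
gripper_force: 0.0
```

```bash
python3 - <<'E'
from seg import *
c,im=shot("w6"); p,r=cur(); print(p,np.degrees(yaw_of(r)))
m=masks(im)["white"]; m[238:]=0
for a,ct in rects(m,1500,3):
    W=np.array([plane(c,q,.023)[:2]*1000 for q in ct[:,0].astype(float)],np.float32); print(cv2.minAreaRect(W),cv2.boundingRect(ct),cv2.approxPolyDP(cv2.convexHull(ct),5,True)[:,0].tolist())
q=proj(c,[.384,-.312,.023]).astype(int); print(q)
x,y=max(q[0]-100,0),max(q[1]-75,0); print(x,y); cv2.imwrite("pics/crop6.png",cv2.resize(im[y:y+150,x:x+200],None,fx=4,fy=4,interpolation=cv2.INTER_CUBIC))
E
```

```text
[ 0.34064587 -0.26969923  0.17528476] -89.81425008632525
((383.76568603515625, -314.1135559082031), (47.70096206665039, 84.38594055175781), 83.2322006225586) (336, 91, 68, 104) [[353, 91], [403, 97], [386, 194], [343, 190], [336, 170]]
((367.0029296875, -432.2076110839844), (25.58934211730957, 143.77865600585938), 77.52833557128906) (462, 78, 84, 160) [[537, 79], [544, 97], [474, 237], [462, 237], [515, 89]]
((437.1929931640625, -62.943084716796875), (39.07329559326172, 65.05288696289062), 55.15397644042969) (23, 27, 77, 98) [[54, 27], [99, 56], [66, 124], [23, 97]]
[365 144]
265 69
```

View pics/crop6.png

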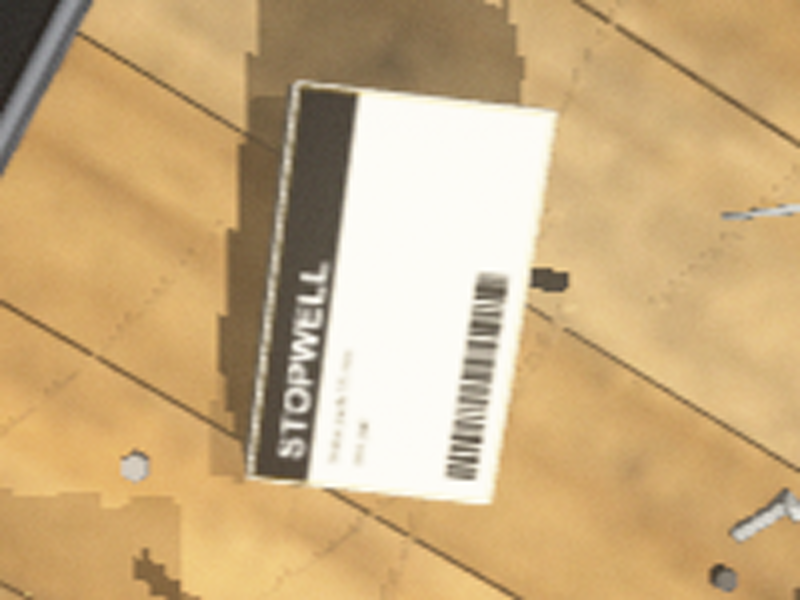

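```bash
python3 - <<'E'
from seg import *
c,im=load("w6"); c3,_=load("w3")
q=np.array([(293,82),(556,110),(492,502),(248,478)])/4+[265,69]
W=np.array([plane(c,u,.023)[:2] for u in q]); print(W.round(4),[np.linalg.norm(W[i]-W[i-1]).round(4) for i in range(4)],W.mean(0))
print([np.degrees(np.arctan2(*(W[a]-W[b])[::-1])) for a,b in((0,3),(1,2))],[np.degrees(np.arctan2(*(W[a]-W[b])[::-1])) for a,b in((0,1),(3,2))])
print(tri(c,q[0],c3,(411.2,154.5)),tri(c,q[1],c3,(457.8,158.7)))
p,r=cur();ctr=W.mean(0); yaw=np.radians(-96.4)
plan(p,r,[((ctr[0],ctr[1],.08),yaw),((ctr[0],ctr[1],.0365),yaw,15)])
E
```

```text
[[ 0.4281 -0.2883]
 [ 0.4228 -0.3425]
 [ 0.3396 -0.3342]
 [ 0.345  -0.28  ]] [np.float64(0.0836), np.float64(0.0544), np.float64(0.0836), np.float64(0.0544)] [ 0.38388764 -0.31124429]
[np.float64(-5.689943743742357), np.float64(-5.68630792933287)] [np.float64(84.35703030170575), np.float64(84.36675756896587)]
(array([ 0.42832283, -0.28837869,  0.02616855]), np.float64(0.0008356244680343895)) (array([ 0.42292669, -0.34347375,  0.01898264]), np.float64(3.663205247223003e-05))
-> [ 0.384  -0.3113  0.0799] 2 rows
[[[0.072,0.069,0.159],[-0.0,0.0,0.0274]],[[0.076,0.066,0.159],[-0.0,0.0,0.0275]]]
-> [ 0.384  -0.3113  0.0364] 3 rows
[[[-0.0,-0.0,0.048],[-0.0,0.0,-0.0]],[[-0.0,-0.0,0.048],[-0.0,0.0,-0.0]],[[-0.0,-0.0,0.049],[-0.0,0.0,-0.0]]]
```

jog_arm([
  [[0.072,0.069,0.12],[0,0,0.024]],
  [[0.076,0.066,0.12],[0,0,0.025]],
  [[0,0,0.07],[0,0,0]],
  [[0,0,0],[0,0,0]],
  [[0,0,0],[0,0,0]],
])

```text
time_s: 11.45
ee_pos: [0.3841, -0.3116, 0.0832]
eef_rot: [3.137, -0.156, 0.002]
wrist_force: [-0.1, -0.7, 0.0]
finger_gap: 0.0739
gripper_force: 0.0
```

```bash
python3 - <<'E'
from seg import *
p,r=cur();print(np.degrees(yaw_of(r)));plan(p,r,[((.3839,-.3112,.036),np.radians(-95.7),17)])
E
```

```text
-95.70677482872321
-> [ 0.3839 -0.3113  0.0361] 3 rows
[[[-0.0,-0.0,0.052],[0.0001,-0.0002,-0.0]],[[-0.001,-0.001,0.053],[0.0001,-0.0002,-0.0]],[[0.0,-0.0,0.052],[0.0001,-0.0002,-0.0001]]]
```

jog_arm([
  [[0,0,0.052],[0,0,0]],
  [[0,0,0.052],[0,0,0]],
  [[0,0,0.052],[0,0,0]],
  [[0,0,0],[0,0,0]],
  [[0,0,0],[0,0,0]],
])

```text
time_s: 12.08
ee_pos: [0.3841, -0.3122, 0.0369]
eef_rot: [3.137, -0.158, 0.004]
wrist_force: [1.5, 0.1, 0.4]
finger_gap: 0.074
gripper_force: 0.0
```

jog_arm([
  [[0,0,0],[0,0,0]],
  [[0,0,0],[0,0,0]],
  [[0,0,0],[0,0,0]],
], hand=40)

```text
time_s: 12.45
ee_pos: [0.3833, -0.3121, 0.0359]
eef_rot: [3.137, -0.159, 0.001]
wrist_force: [-0.2, 0.7, 1.4]
finger_gap: 0.0549
gripper_force: 30.0
```

jog_arm([
  [[0,0,-0.1],[0,0,0]],
  [[0,0,-0.15],[0,0,0]],
  [[0,0,-0.15],[0,0,0]],
  [[0,0,0],[0,0,0]],
])

```text
time_s: 12.95
ee_pos: [0.3853, -0.313, 0.1592]
eef_rot: [3.134, -0.159, 0.013]
wrist_force: [-0.7, -0.5, -1.2]
finger_gap: 0.0549
gripper_force: 30.0
```

```bash
python3 - <<'E'
from seg import *
p,r=cur();print(p,np.degrees(yaw_of(r)),telemetry.read_state()["time_s"]);plan(p,r,[((.586,.0182,.14),np.radians(-111.3)),((.586,.0182,.075),None)])
E
```

```text
[ 0.38526308 -0.31301395  0.15920366] -95.79112967365045 12.95
-> [0.586  0.0183 0.1401] 7 rows
[[[0.079,-0.167,0.009],[0.0001,-0.0006,0.0185]],[[0.073,-0.169,0.009],[0.0001,-0.0006,0.0185]],[[0.066,-0.172,0.009],[0.0001,-0.0006,0.0184]],[[0.059,-0.175,0.009],[0.0001,-0.0006,0.0185]],[[0.053,-0.177,0.009],[0.0001,-0.0006,0.0184]],[[0.045,-0.179,0.01],[0.0002,-0.0006,0.0185]],[[0.039,-0.18,0.009],[0.0001,-0.0005,0.0184]]]
-> [0.586  0.0183 0.075 ] 2 rows
[[[0.0,0.0,0.109],[0.0,0.0,0.0]],[[0.0,0.0,0.108],[0.0,0.0,0.0]]]
```

jog_arm([
  [[0.079,-0.167,0],[0,0,0.018]],
  [[0.073,-0.169,0],[0,0,0.018]],
  [[0.066,-0.172,0],[0,0,0.018]],
  [[0.059,-0.175,0],[0,0,0.018]],
  [[0.053,-0.177,0],[0,0,0.018]],
])

```text
time_s: 13.58
ee_pos: [0.5261, -0.0735, 0.1542]
eef_rot: [3.108, -0.456, -0.004]
wrist_force: [0.1, -0.6, -1.0]
finger_gap: 0.0547
gripper_force: 30.0
```

jog_arm([
  [[0.045,-0.179,0.05],[0,0,0.019]],
  [[0.039,-0.18,0.05],[0,0,0.019]],
  [[0,0,0.1],[0,0,0]],
  [[0,0,0],[0,0,0]],
  [[0,0,0],[0,0,0]],
])

```text
time_s: 14.2
ee_pos: [0.583, 0.0193, 0.0957]
eef_rot: [3.088, -0.578, -0.0]
wrist_force: [0.4, -0.1, -0.6]
finger_gap: 0.0546
gripper_force: 30.0
```

jog_arm([
  [[0,0,0],[0,0,0]],
  [[0,0,0],[0,0,0]],
])

```text
time_s: 14.45
ee_pos: [0.5835, 0.0194, 0.0967]
eef_rot: [-3.087, 0.578, -0.003]
wrist_force: [0.2, -0.1, -1.1]
finger_gap: 0.0545
gripper_force: 30.0
```

```bash
python3 - <<'E'
from seg import *
p,r=cur();print(p,np.degrees(yaw_of(r)));plan(p,r,[((.586,.0182,p[2]),np.radians(-111.3)),((.586,.0182,.056),None,20)])
E
```

```text
[0.58347521 0.01939511 0.09668404] -111.21680113623069
-> [0.5859 0.0181 0.0967] 1 rows
[[[0.009,0.001,0.0],[-0.0006,-0.0008,0.0007]]]
-> [0.5859 0.0181 0.0559] 3 rows
[[[0.0,-0.0,0.045],[0.0,0.0,0.0]],[[0.0,-0.0,0.045],[0.0,0.0,0.0]],[[0.0,-0.0,0.046],[0.0,0.0,0.0]]]
```

jog_arm([
  [[0.009,0.001,0.04],[0,0,0.001]],
  [[0,0,0.045],[0,0,0]],
  [[0,0,0.043],[0,0,0]],
  [[0,0,0],[0,0,0]],
  [[0,0,0],[0,0,0]],
])

```text
time_s: 15.08
ee_pos: [0.5857, 0.0186, 0.057]
eef_rot: [3.087, -0.58, 0.0]
wrist_force: [0.1, -0.9, -0.3]
finger_gap: 0.0545
gripper_force: 30.0
```

jog_arm([
  [[0,0,0.015],[0,0,0]],
  [[0,0,0],[0,0,0]],
])

```text
time_s: 15.32
ee_pos: [0.5859, 0.0187, 0.0529]
eef_rot: [-3.087, 0.58, -0.001]
wrist_force: [0.9, -0.1, -0.2]
finger_gap: 0.0545
gripper_force: 30.0
```

jog_arm([
  [[0,0,0],[0,0,0]],
  [[0,0,0],[0,0,0]],
  [[0,0,-0.1],[0,0,0]],
  [[0,0,-0.2],[0,0,0]],
], hand=66)

```text
time_s: 15.82
ee_pos: [0.5836, 0.0181, 0.141]
eef_rot: [3.084, -0.581, -0.01]
wrist_force: [1.5, -0.1, 0.6]
finger_gap: 0.0658
gripper_force: 0.0
```

jog_arm([
  [[-0.14,0.14,-0.15],[0,0,0]],
  [[-0.14,0.14,0],[0,0,0]],
  [[0,0,0],[0,0,0]],
  [[0,0,0],[0,0,0]],
  [[0,0,0],[0,0,0]],
], hand=34)

```text
time_s: 16.45
ee_pos: [0.4867, -0.025, 0.1803]
eef_rot: [-3.087, 0.58, -0.001]
wrist_force: [0.5, 0.2, 0.0]
finger_gap: 0.0348
gripper_force: 0.0
```

```bash
python3 - <<'E'
from seg import *
c,im=shot("w7"); p,r=cur(); print(p,np.degrees(yaw_of(r)))
m=masks(im); 
for k,z in(("lever",.008),("tin",.021),("white",.040)):
    mm=m[k].copy(); mm[238:]=0
    for a,ct in rects(mm,1000,3):
        W=np.array([plane(c,q,z)[:2]*1000 for q in ct[:,0].astype(float)],np.float32); print(k,cv2.minAreaRect(W),cv2.boundingRect(ct))
c3,i3=load("w2"); 
def cen(i): 
    mm=masks(i)["lever"]; mm[238:]=0; ct=max(rects(mm,500,3))[1] if 0 else max(rects(mm,500,3),key=lambda t:t[0])[1]; return cv2.minAreaRect(ct)[0]
print("lever z",tri(c,cen(im),c3,cen(i3)), tri(load("w1")[0],cen(load("w1")[1]),c3,cen(i3)))
cv2.imwrite("pics/v7.png",im[:240])
E
```

```text
[ 0.48657298 -0.02494408  0.18015646] -111.27578853246884
lever ((570.8359985351562, -112.08549499511719), (18.751689910888672, 107.75762939453125), 50.41157531738281) (346, 0, 64, 128)
white ((451.09515380859375, -65.2951431274414), (37.34074783325195, 46.23207473754883), 55.01890563964844) (347, 188, 56, 50)
white ((646.0233154296875, 110.39521026611328), (31.249094009399414, 40.40831756591797), 44.6745719909668) (53, 41, 48, 53)
white ((586.5846557617188, 15.936763763427734), (56.35742950439453, 104.2288589477539), 67.913818359375) (191, 29, 69, 138)
lever z (array([ 0.57532862, -0.11699724, -0.0109086 ]), np.float64(0.003641764719949719)) (array([ 0.57817249, -0.11816882,  0.00784365]), np.float64(0.000707862379664508))
```

View pics/v7.png

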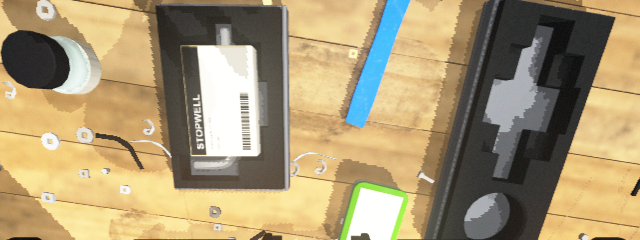

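v7: carton (220,100) sits in the recess of the brake inlay with the foam rim showing all round; the lever is at (378,62). Next is the lever.

```bash
python3 - <<'E'
from seg import *
for n in("w1","w2"):
    c,im=load(n); mm=masks(im)["lever"]; ct=max(rects(mm,500,3),key=lambda t:t[0])[1]
    W=np.array([plane(c,q,.010)[:2]*1000 for q in ct[:,0].astype(float)],np.float32); print(n,cv2.minAreaRect(W))
p,r=cur(); t=(.577,-.1163); plan(p,r,[((*t,.10),np.radians(-129.6))])
E
```

```text
w1 ((577.0054321289062, -116.07113647460938), (19.684993743896484, 123.3463134765625), 49.302337646484375)
w2 ((576.4458618164062, -116.98319244384766), (18.443565368652344, 121.20574951171875), 50.57999801635742)
-> [ 0.577  -0.1162  0.1001] 3 rows
[[[0.13,0.058,0.089],[0.0,-0.0,0.0509]],[[0.136,0.044,0.089],[0.0,-0.0,0.0509]],[[0.14,0.029,0.089],[0.0,-0.0,0.0509]]]
```

jog_arm([
  [[0.13,0.058,0.089],[0,0,0.052]],
  [[0.136,0.044,0.089],[0,0,0.052]],
  [[0.14,0.029,0.089],[0,0,0.052]],
  [[0,0,0.1],[0,0,0]],
  [[0,0,0],[0,0,0]],
])

```text
time_s: 17.12
ee_pos: [0.5743, -0.1172, 0.0668]
eef_rot: [2.949, -1.076, -0.011]
wrist_force: [-0.8, -0.6, -0.4]
finger_gap: 0.0341
gripper_force: 0.0
```

jog_arm([
  [[0,0,0],[0,0,0]],
  [[0,0,0],[0,0,0]],
])

```text
time_s: 17.38
ee_pos: [0.5767, -0.1164, 0.0719]
eef_rot: [-2.952, 1.073, -0.004]
wrist_force: [-0.4, 0.7, 0.2]
finger_gap: 0.0342
gripper_force: 0.0
```

```bash
python3 - <<'E'
from seg import *
p,r=cur();print(p,np.degrees(yaw_of(r)));plan(p,r,[((.5768,-.1165,.0245),np.radians(-130),25)])
E
```

```text
[ 0.57668173 -0.11642362  0.07192109] -129.95189150201904
-> [ 0.5768 -0.1164  0.0245] 2 rows
[[[0.0,0.0,0.079],[-0.0005,-0.0006,0.0002]],[[0.0,0.0,0.079],[-0.0004,-0.0005,0.0002]]]
```

jog_arm([
  [[0,0,0.079],[0,0,0]],
  [[0,0,0.05],[0,0,0]],
  [[0,0,0.028],[0,0,0]],
  [[0,0,0],[0,0,0]],
  [[0,0,0],[0,0,0]],
])

```text
time_s: 18.0
ee_pos: [0.576, -0.1169, 0.0236]
eef_rot: [-2.952, 1.075, -0.001]
wrist_force: [0.0, -0.7, 0.5]
finger_gap: 0.0341
gripper_force: 0.0
```

jog_arm([
  [[0,0,0],[0,0,0]],
  [[0,0,0],[0,0,0]],
  [[0,0,0],[0,0,0]],
], hand=5)

```text
time_s: 18.38
ee_pos: [0.5757, -0.1169, 0.0234]
eef_rot: [-2.952, 1.075, -0.0]
wrist_force: [0.4, -0.2, 1.2]
finger_gap: 0.0181
gripper_force: 30.0
```

jog_arm([
  [[0,0,-0.1],[0,0,0]],
  [[0,0,-0.2],[0,0,0]],
  [[0,0,0],[0,0,0]],
  [[0,0,0],[0,0,0]],
])

```text
time_s: 18.88
ee_pos: [0.5752, -0.1168, 0.1131]
eef_rot: [-2.951, 1.076, 0.001]
wrist_force: [-0.5, 0.0, 0.0]
finger_gap: 0.0182
gripper_force: 30.0
```

```bash
python3 - <<'E'
from seg import *
p,r=cur();print(p,np.degrees(yaw_of(r)));plan(p,r,[((.4952,-.218,p[2]),np.radians(-120),45)])
E
```

```text
[ 0.57515082 -0.11680124  0.1130775 ] -130.04787244839414
-> [ 0.4953 -0.2179  0.1131] 3 rows
[[[0.004,0.143,-0.0],[-0.0001,0.0001,-0.0279]],[[-0.004,0.143,-0.0],[-0.0,0.0001,-0.0279]],[[-0.012,0.143,-0.0],[-0.0001,0.0,-0.0279]]]
```

jog_arm([
  [[0.004,0.143,0],[0,0,-0.028]],
  [[-0.004,0.143,0],[0,0,-0.028]],
  [[-0.012,0.143,0.07],[0,0,-0.028]],
  [[0,0,0.07],[0,0,0]],
  [[0,0,0],[0,0,0]],
])

```text
time_s: 19.5
ee_pos: [0.4933, -0.2182, 0.0684]
eef_rot: [3.034, -0.813, -0.011]
wrist_force: [0.1, -0.2, 1.0]
finger_gap: 0.0183
gripper_force: 30.0
```

jog_arm([
  [[0,0,0],[0,0,0]],
  [[0,0,0],[0,0,0]],
  [[0,0,0],[0,0,0]],
])

```text
time_s: 19.88
ee_pos: [0.4964, -0.2178, 0.0718]
eef_rot: [-3.035, 0.81, -0.002]
wrist_force: [0.1, 0.3, -0.3]
finger_gap: 0.0179
gripper_force: 30.0
```

```bash
python3 - <<'E'
from seg import *
p,r=cur();print(p,np.degrees(yaw_of(r)));plan(p,r,[((.4952,-.218,.036),np.radians(-120),20)])
E
```

```text
[ 0.49644344 -0.21784233  0.07176494] -119.89724490581263
-> [ 0.4952 -0.2182  0.0361] 2 rows
[[[-0.002,0.001,0.06],[-0.0001,-0.0003,0.0004]],[[-0.001,0.002,0.059],[-0.0001,-0.0002,0.0005]]]
```

jog_arm([
  [[-0.002,0.001,0.05],[0,0,0.001]],
  [[-0.001,0.002,0.04],[0,0,0]],
  [[0,0,0.03],[0,0,0]],
  [[0,0,0],[0,0,0]],
  [[0,0,0],[0,0,0]],
])

```text
time_s: 20.5
ee_pos: [0.4949, -0.2185, 0.0352]
eef_rot: [3.034, -0.814, 0.0]
wrist_force: [0.7, -0.4, 0.5]
finger_gap: 0.0182
gripper_force: 30.0
```

jog_arm([
  [[0,0,0.014],[0,0,0]],
  [[0,0,0.012],[0,0,0]],
  [[0,0,0],[0,0,0]],
  [[0,0,0],[0,0,0]],
])

```text
time_s: 21.0
ee_pos: [0.4947, -0.2185, 0.0274]
eef_rot: [-3.034, 0.815, -0.0]
wrist_force: [-0.2, 0.5, 0.6]
finger_gap: 0.0182
gripper_force: 30.0
```

jog_arm([
  [[0,0,0],[0,0,0]],
  [[0,0,0],[0,0,0]],
  [[0,0,-0.1],[0,0,0]],
  [[0,0,-0.2],[0,0,0]],
  [[-0.14,0,-0.2],[0,0,0]],
], hand=32)

```text
time_s: 21.62
ee_pos: [0.4653, -0.201, 0.1706]
eef_rot: [3.034, -0.815, 0.004]
wrist_force: [0.8, -0.4, 0.5]
finger_gap: 0.0314
gripper_force: 0.0
```

jog_arm([
  [[-0.16,0,0],[0,0,0]],
  [[-0.04,0,0],[0,0,0]],
  [[0,0,0],[0,0,0]],
  [[0,0,0],[0,0,0]],
  [[0,0,0],[0,0,0]],
], hand=72)

```text
time_s: 22.25
ee_pos: [0.4125, -0.1708, 0.1681]
eef_rot: [3.034, -0.815, -0.001]
wrist_force: [-0.7, 0.2, 0.3]
finger_gap: 0.0694
gripper_force: 0.0
```

```bash
python3 - <<'E'
from seg import *
c,im=shot("w8"); p,r=cur(); print(p,np.degrees(yaw_of(r)))
m=masks(im)
for k,z in(("lever",.015),("tin",.021)):
    mm=m[k].copy(); mm[238:]=0
    for a,ct in rects(mm,600,3):
        W=np.array([plane(c,q,z)[:2]*1000 for q in ct[:,0].astype(float)],np.float32); print(k,cv2.minAreaRect(W),cv2.boundingRect(ct))
for n in("w3","w4","w6"):
    c2,i2=load(n);mm=masks(i2)["tin"];mm[238:]=0; ct=max(rects(mm,500,3),key=lambda t:t[0])[1]
    W=np.array([plane(c2,q,.021)[:2]*1000 for q in ct[:,0].astype(float)],np.float32); print(n,cv2.minAreaRect(W),cv2.minAreaRect(ct)[0])
print("tin z",tri(load("w3")[0],(207,145),load("w4")[0],(368,144)))
cv2.imwrite("pics/v8.png",im[:240])
E
```

```text
[ 0.41235869 -0.17076127  0.16811531] -120.08336391898975
lever ((493.5692138671875, -217.892822265625), (18.502735137939453, 118.48290252685547), 59.4125862121582) (305, 0, 24, 155)
tin ((450.1604309082031, -71.11775207519531), (52.20400619506836, 47.869712829589844), 55.923709869384766) (168, 187, 60, 51)
w3 ((437.62969970703125, -62.49195098876953), (52.21527099609375, 77.18083190917969), 55.12647247314453) (206.56089782714844, 144.66798400878906)
w4 ((437.61383056640625, -61.19627380371094), (52.13336944580078, 76.34388732910156), 55.06073760986328) (367.81243896484375, 143.9246368408203)
w6 ((437.0047302246094, -63.5697021484375), (53.853336334228516, 77.3990478515625), 55.13862991333008) (62.30921173095703, 75.37450408935547)
tin z (array([ 0.43810506, -0.06189398,  0.01726572]), np.float64(1.8749105689564328e-06))
```

View pics/v8.png

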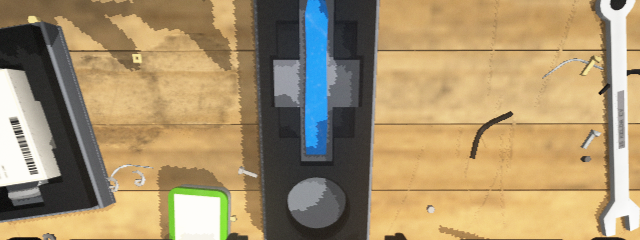

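v8: lever (316,80) lies in the groove, with the hole at (317,203). The tin measures 52x77 mm in three views, which fits. Picking up the tin.

```bash
python3 - <<'E'
from seg import *
p,r=cur();plan(p,r,[((.4376,-.062,.09),np.radians(-124.9),45)])
E
```

```text
-> [ 0.4375 -0.062   0.0901] 4 rows
[[[-0.027,-0.089,0.065],[0.0001,0.0001,0.01]],[[-0.029,-0.088,0.065],[0.0001,0.0001,0.01]],[[-0.031,-0.088,0.065],[0.0,0.0001,0.0101]],[[-0.033,-0.087,0.065],[0.0001,0.0,0.01]]]
```

jog_arm([
  [[-0.027,-0.089,0.065],[0,0,0.01]],
  [[-0.029,-0.088,0.065],[0,0,0.01]],
  [[-0.031,-0.088,0.065],[0,0,0.01]],
  [[-0.033,-0.087,0.065],[0,0,0.01]],
  [[0,0,0.06],[0,0,0]],
])

```text
time_s: 22.92
ee_pos: [0.438, -0.0604, 0.0717]
eef_rot: [2.998, -0.937, 0.0]
wrist_force: [0.8, -0.2, -0.5]
finger_gap: 0.0718
gripper_force: 0.0
```

jog_arm([
  [[0,0,0],[0,0,0]],
  [[0,0,0],[0,0,0]],
  [[0,0,0],[0,0,0]],
  [[0,0,0],[0,0,0]],
])

```text
time_s: 23.42
ee_pos: [0.4372, -0.0619, 0.0732]
eef_rot: [-2.996, 0.941, -0.002]
wrist_force: [0.2, -0.0, -0.2]
finger_gap: 0.0719
gripper_force: 0.0
```

```bash
python3 - <<'E'
from seg import *
p,r=cur();print(p,np.degrees(yaw_of(r)));plan(p,r,[((.4376,-.062,.0355),np.radians(-124.9),15)])
E
```

```text
[ 0.43719537 -0.06189263  0.07318109] -124.8845078266277
-> [ 0.4375 -0.0621  0.0354] 3 rows
[[[0.0,-0.0,0.042],[-0.0002,-0.0002,0.0]],[[0.001,-0.0,0.042],[-0.0001,-0.0001,0.0001]],[[0.0,-0.0,0.042],[-0.0002,-0.0002,0.0]]]
```

jog_arm([
  [[0,0,0.042],[0,0,0]],
  [[0.001,0,0.042],[0,0,0]],
  [[0,0,0.042],[0,0,0]],
  [[0,0,0],[0,0,0]],
  [[0,0,0],[0,0,0]],
])

```text
time_s: 24.05
ee_pos: [0.4372, -0.0619, 0.0346]
eef_rot: [2.997, -0.941, -0.0]
wrist_force: [0.1, 0.9, 0.5]
finger_gap: 0.0722
gripper_force: 0.0
```

jog_arm([
  [[0,0,0],[0,0,0]],
  [[0,0,0],[0,0,0]],
  [[0,0,0],[0,0,0]],
], hand=38)

```text
time_s: 24.42
ee_pos: [0.4372, -0.0619, 0.0351]
eef_rot: [-2.997, 0.941, -0.001]
wrist_force: [-0.7, -0.2, 1.5]
finger_gap: 0.0516
gripper_force: 30.0
```

jog_arm([
  [[0,0,-0.1],[0,0,0]],
  [[0,0,-0.16],[0,0,0]],
  [[0,0,0],[0,0,0]],
  [[0,0,0],[0,0,0]],
])

```text
time_s: 24.92
ee_pos: [0.4364, -0.0619, 0.1125]
eef_rot: [-2.997, 0.942, 0.001]
wrist_force: [0.1, 0.4, -1.2]
finger_gap: 0.051
gripper_force: 30.0
```

```bash
python3 - <<'E'
from seg import *
p,r=cur();print(p,np.degrees(yaw_of(r)));plan(p,r,[((.4952,-.218,p[2]),np.radians(-120),45)])
E
```

```text
[ 0.43642888 -0.06191333  0.11248892] -124.88735450604807
-> [ 0.4953 -0.218   0.1124] 4 rows
[[[0.115,0.079,-0.0],[0.0,0.0001,-0.0102]],[[0.113,0.081,-0.0],[0.0,0.0001,-0.0102]],[[0.111,0.083,-0.0],[0.0,0.0001,-0.0102]],[[0.109,0.086,-0.0],[0.0,0.0,-0.0101]]]
```

jog_arm([
  [[0.115,0.079,0],[0,0,-0.01]],
  [[0.113,0.081,0],[0,0,-0.01]],
  [[0.111,0.083,0],[0,0,-0.01]],
  [[0.109,0.086,0.05],[0,0,-0.01]],
  [[0,0,0.05],[0,0,0]],
])

```text
time_s: 25.55
ee_pos: [0.4956, -0.2199, 0.0802]
eef_rot: [3.032, -0.82, -0.004]
wrist_force: [-1.0, 0.1, -0.6]
finger_gap: 0.0515
gripper_force: 30.0
```

jog_arm([
  [[0,0,0],[0,0,0]],
  [[0,0,0],[0,0,0]],
  [[0,0,0],[0,0,0]],
  [[0,0,0],[0,0,0]],
])

```text
time_s: 26.05
ee_pos: [0.4962, -0.2175, 0.0835]
eef_rot: [-3.034, 0.813, -0.002]
wrist_force: [0.5, -0.2, -0.4]
finger_gap: 0.0517
gripper_force: 30.0
```

```bash
python3 - <<'E'
from seg import *
c,_=load("w8"); print("notch",plane(c,(318,83),.029),"hole",plane(c,(317,203),.029))
p,r=cur();print(p,np.degrees(yaw_of(r)));plan(p,r,[((.4952,-.218,.06),np.radians(-120),15)])
E
```

```text
notch [ 0.49108458 -0.21791212  0.029     ] hole [ 0.40756449 -0.16869734  0.029     ]
[ 0.49619351 -0.21745845  0.08346466] -120.00269920615112
-> [ 0.4952 -0.2179  0.0601] 2 rows
[[[-0.001,0.002,0.039],[-0.0001,-0.0003,-0.0]],[[-0.001,0.001,0.039],[-0.0001,-0.0002,-0.0]]]
```

jog_arm([
  [[-0.001,0.002,0.039],[0,0,0]],
  [[-0.001,0.002,0.039],[0,0,0]],
  [[0,0,0],[0,0,0]],
  [[0,0,0],[0,0,0]],
  [[0,0,0.015],[0,0,0]],
])

```text
time_s: 26.68
ee_pos: [0.4954, -0.2189, 0.0553]
eef_rot: [-3.034, 0.814, -0.002]
wrist_force: [-0.8, -0.8, -1.1]
finger_gap: 0.0514
gripper_force: 30.0
```

jog_arm([
  [[0,0,0.01],[0,0,0]],
  [[0,0,0],[0,0,0]],
  [[0,0,0],[0,0,0]],
])

```text
time_s: 27.05
ee_pos: [0.495, -0.2187, 0.0521]
eef_rot: [3.034, -0.814, 0.001]
wrist_force: [0.0, 0.0, 1.4]
finger_gap: 0.0513
gripper_force: 30.0
```

jog_arm([
  [[0,0,0],[0,0,0]],
  [[0,0,0],[0,0,0]],
  [[0,0,-0.1],[0,0,0]],
  [[0,0,-0.2],[0,0,0]],
  [[-0.14,0,-0.2],[0,0,0]],
], hand=64)

```text
time_s: 27.68
ee_pos: [0.4653, -0.2013, 0.1949]
eef_rot: [3.033, -0.815, 0.003]
wrist_force: [1.1, 0.2, 0.4]
finger_gap: 0.0636
gripper_force: 0.0
```

jog_arm([
  [[-0.16,0,0],[0,0,0]],
  [[-0.04,0,0],[0,0,0]],
  [[0,0,0],[0,0,0]],
  [[0,0,0],[0,0,0]],
  [[0,0,0],[0,0,0]],
])

```text
time_s: 28.3
ee_pos: [0.4126, -0.171, 0.1926]
eef_rot: [3.034, -0.815, -0.001]
wrist_force: [0.1, -0.1, -0.8]
finger_gap: 0.0641
gripper_force: 0.0
```

```bash
python3 - <<'E'
from seg import *
c,im=shot("w9"); p,r=cur(); print(p,np.degrees(yaw_of(r)))
s=cam("scene");t=cam("top")
for n,us,ut in[("teal",(320,126),(246,103)),("orange",(347,124),(279,87)),("can",(372,155),(321,97)),("jarB",(310,161),(265,146)),("jarA",(232,167),(191,199))]: print(n,"top",tri(s,us,t,ut))
for n,us in[("teal",(320,164)),("orange",(347,168)),("can",(372,178))]: print(n,"base",plane(s,us,0))
si=viewer.capture("scene")[:,:,::-1]; ti=viewer.capture("top")[:,:,::-1]
f=lambda im,x,y,w,h,k:cv2.resize(im[y:y+h,x:x+w],None,fx=k,fy=k,interpolation=cv2.INTER_CUBIC)
cv2.imwrite("pics/crop9.png",np.vstack([im[:240],np.hstack([f(si,220,100,160,100,2),f(ti,180,40,160,100,2)])]))
E
```

```text
[ 0.41250831 -0.17100996  0.19256609] -120.08138229545654
teal top (array([0.75498691, 0.1626324 , 0.12038686]), np.float64(0.002860204287961071))
orange top (array([0.78294581, 0.08622652, 0.13375799]), np.float64(0.0008895796933223018))
can top (array([ 0.78651673, -0.00288697,  0.05839729]), np.float64(0.012063132264467438))
jarB top (array([0.67091988, 0.13599943, 0.04953433]), np.float64(0.007885200541011017))
jarA top (array([0.54856483, 0.32250139, 0.03129991]), np.float64(0.007971719115613212))
teal base [0.75023055 0.15841001 0.        ]
orange base [0.77115506 0.07611497 0.        ]
can base [ 0.75535034 -0.01586656  0.        ]
```

View pics/crop9.png

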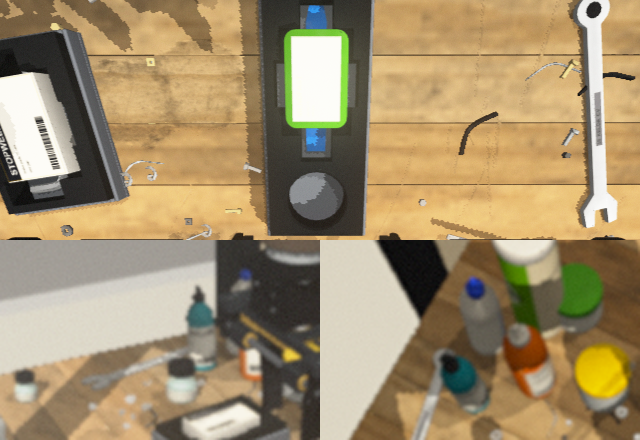

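crop9: tin (317,78) is seated over the lever in its recess. Jar B top is at z≈0.05 and jar A's at ≈0.03, so B is the 55 mm jar. Bottles near B are only about 0.13 m high. Moving to look at B.

```bash
python3 - <<'E'
from seg import *
p,r=cur();plan(p,r,[((.58,.13,.20),np.radians(-90),55)])
E
```

```text
-> [0.58 0.13 0.2 ] 7 rows
[[[-0.003,-0.164,-0.004],[0.0,0.0001,-0.0358]],[[0.01,-0.164,-0.004],[0.0,0.0001,-0.0358]],[[0.022,-0.163,-0.003],[0.0,0.0,-0.0358]],[[0.034,-0.16,-0.003],[0.0,0.0001,-0.0358]],[[0.046,-0.158,-0.004],[0.0,0.0,-0.0358]],[[0.057,-0.153,-0.003],[0.0001,0.0001,-0.0358]],[[0.069,-0.149,-0.004],[0.0,0.0,-0.0359]]]
```

jog_arm([
  [[-0.003,-0.164,-0.004],[0,0,-0.036]],
  [[0.01,-0.164,-0.004],[0,0,-0.036]],
  [[0.022,-0.163,-0.003],[0,0,-0.036]],
  [[0.034,-0.16,-0.003],[0,0,-0.036]],
  [[0.046,-0.158,-0.004],[0,0,-0.036]],
])

```text
time_s: 29.08
ee_pos: [0.5324, 0.046, 0.1983]
eef_rot: [3.133, -0.228, -0.0]
wrist_force: [0.3, 0.0, -0.0]
finger_gap: 0.0637
gripper_force: 0.0
```

jog_arm([
  [[0.057,-0.153,-0.003],[0,0,-0.036]],
  [[0.069,-0.149,-0.004],[0,0,-0.035]],
  [[0,0,0],[0,0,0]],
  [[0,0,0],[0,0,0]],
  [[0,0,0],[0,0,0]],
])

```text
time_s: 29.7
ee_pos: [0.5786, 0.1294, 0.2005]
eef_rot: [3.141, -0.0, -0.001]
wrist_force: [0.3, -0.2, -0.5]
finger_gap: 0.0642
gripper_force: 0.0
```

```bash
python3 - <<'E'
from seg import *
c,im=shot("w10"); p,r=cur(); print(p,np.degrees(yaw_of(r)))
def lid(c,im,near):
    b,g,rr=[x.astype(int) for x in cv2.split(im)]; m=((im.max(2)<85)&(abs(rr-b)<20)).astype(np.uint8)*255; m[238:]=0
    q=proj(c,near); best=min(rects(m,300),key=lambda t:np.linalg.norm(t[1][:,0].mean(0)-q))[1]
    e=cv2.fitEllipse(best); return e,best
e,ct=lid(c,im,[.665,.135,.055]); print("lid",e)
W=np.array([plane(c,q,.055)[:2]*1000 for q in ct[:,0].astype(float)],np.float32); print(cv2.minEnclosingCircle(W),cv2.fitEllipse(W))
for n in("w1","w7"):
    c1,i1=load(n); e1,ct1=lid(c1,i1,[.665,.135,.055]); W=np.array([plane(c1,q,.055)[:2]*1000 for q in ct1[:,0].astype(float)],np.float32)
    print(n,e1,cv2.fitEllipse(W),"tri",tri(c,e[0],c1,e1[0]))
q=np.array(e[0]).astype(int); x,y=max(q[0]-80,0),max(q[1]-60,0); print(x,y); cv2.imwrite("pics/crop10.png",cv2.resize(im[y:y+120,x:x+160],None,fx=4,fy=4))
E
```

```text
[0.57872317 0.1294472  0.20073183] -90.01179915316045
lid ((313.09857177734375, 92.98728942871094), (45.86514663696289, 48.83181381225586), 171.55909729003906)
((662.50634765625, 131.4932098388672), 19.23072624206543) ((662.7239379882812, 131.2571258544922), (36.64614486694336, 37.43159103393555), 114.59246826171875)
w1 ((239.12213134765625, 30.201074600219727), (40.75289535522461, 48.34376525878906), 153.1234893798828) ((661.4982299804688, 130.18115234375), (37.66666030883789, 40.755126953125), 129.7191925048828) tri (array([0.66318268, 0.1314012 , 0.04872753]), np.float64(0.0002910852797705003))
w7 ((34.8376579284668, 59.79163360595703), (53.33523941040039, 71.68119049072266), 117.92066192626953) ((660.1026611328125, 126.811279296875), (38.90122604370117, 48.39299011230469), 149.5721435546875) tri (array([0.66328242, 0.13133483, 0.04806443]), np.float64(8.603691512982995e-05))
233 32
```

View pics/crop10.png

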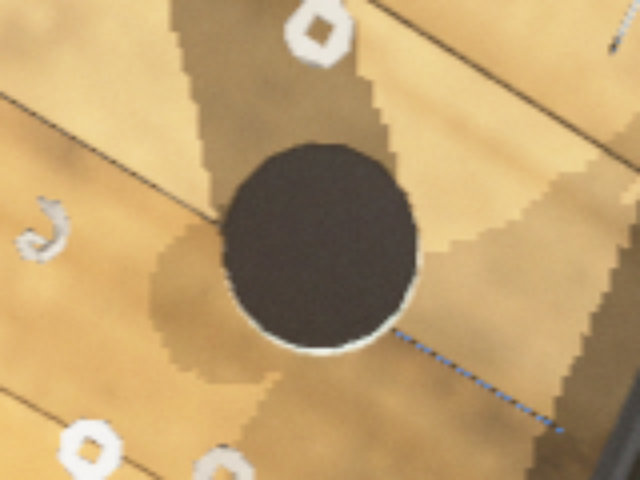

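Jar B's lid centre in the crop is (320,245), i.e. (663,131) mm, and it triangulates to a top at ~50 mm, so it is the 55 mm jar.

```bash
python3 - <<'E'
from seg import *
p,r=cur();plan(p,r,[((.663,.1313,.10),np.radians(-90),50),((.663,.1313,.05),None,17)])
E
```

```text
-> [0.663  0.1312 0.0999] 3 rows
[[[0.094,-0.002,0.112],[0.0,0.0,-0.0]],[[0.093,-0.002,0.112],[0.0,0.0,-0.0]],[[0.094,-0.002,0.112],[0.0,0.0001,-0.0001]]]
-> [0.663  0.1312 0.0501] 3 rows
[[[-0.0,-0.0,0.055],[0.0,0.0,0.0]],[[-0.0,-0.0,0.056],[0.0,0.0,0.0]],[[-0.0,-0.0,0.055],[0.0,0.0,0.0]]]
```

jog_arm([
  [[0.094,-0.002,0.112],[0,0,0]],
  [[0.094,-0.002,0.112],[0,0,0]],
  [[0.094,-0.002,0.112],[0,0,0]],
  [[0,0,0],[0,0,0]],
  [[0,0,0],[0,0,0]],
])

```text
time_s: 30.38
ee_pos: [0.6637, 0.1318, 0.1006]
eef_rot: [3.142, 0.001, 0.001]
wrist_force: [-1.1, 0.2, 0.9]
finger_gap: 0.0642
gripper_force: 0.0
```

jog_arm([
  [[0,0,0.056],[0,0,0]],
  [[0,0,0.055],[0,0,0]],
  [[0,0,0.055],[0,0,0]],
  [[0,0,0],[0,0,0]],
  [[0,0,0],[0,0,0]],
])

```text
time_s: 31.0
ee_pos: [0.664, 0.1325, 0.0501]
eef_rot: [3.141, 0.002, 0.001]
wrist_force: [0.1, -0.2, 0.5]
finger_gap: 0.0639
gripper_force: 0.0
```

jog_arm([
  [[0,0,0],[0,0,0]],
  [[0,0,0],[0,0,0]],
  [[0,0,0],[0,0,0]],
  [[0,0,0],[0,0,0]],
], hand=28)

```text
time_s: 31.5
ee_pos: [0.6638, 0.1324, 0.0503]
eef_rot: [-3.142, -0.002, -0.001]
wrist_force: [0.0, -1.2, 1.0]
finger_gap: 0.0393
gripper_force: 29.9
```

jog_arm([
  [[0,0,-0.1],[0,0,0]],
  [[0,0,-0.15],[0,0,0]],
  [[0,0,-0.12],[0,0,0]],
  [[0,0,0],[0,0,0]],
])

```text
time_s: 32.0
ee_pos: [0.6655, 0.1331, 0.1649]
eef_rot: [-3.139, -0.002, -0.011]
wrist_force: [-0.1, -0.4, -1.3]
finger_gap: 0.0395
gripper_force: 29.9
```

```bash
python3 - <<'E'
from seg import *
p,r=cur();print(p);plan(p,r,[((.4076,-.1672,p[2]),np.radians(-90),50)])
E
```

```text
[0.66551012 0.1330526  0.16489626]
-> [ 0.4077 -0.1671  0.1649] 8 rows
[[[-0.108,0.125,-0.001],[-0.0002,-0.0004,0.0001]],[[-0.108,0.125,-0.001],[-0.0002,-0.0004,0.0001]],[[-0.107,0.125,-0.001],[-0.0001,-0.0004,0.0001]],[[-0.108,0.125,-0.001],[-0.0002,-0.0005,0.0001]],[[-0.107,0.125,-0.0],[-0.0001,-0.0004,0.0001]],[[-0.108,0.125,-0.001],[-0.0002,-0.0005,0.0001]],[[-0.107,0.125,-0.0],[-0.0001,-0.0004,0.0001]],[[-0.107,0.125,-0.0],[-0.0002,-0.0005,0.0]]]
```

jog_arm([
  [[-0.107,0.125,0],[0,0,0]],
  [[-0.107,0.125,0],[0,0,0]],
  [[-0.107,0.125,0],[0,0,0]],
  [[-0.107,0.125,0],[0,0,0]],
  [[-0.107,0.125,0],[0,0,0]],
])

```text
time_s: 32.62
ee_pos: [0.5012, -0.0564, 0.1596]
eef_rot: [3.142, 0.002, -0.004]
wrist_force: [-0.5, -1.7, -0.1]
finger_gap: 0.0389
gripper_force: 29.9
```

jog_arm([
  [[-0.107,0.125,0.02],[0,0,0]],
  [[-0.107,0.125,0.08],[0,0,0]],
  [[-0.107,0.125,0.1],[0,0,0]],
  [[0,0,0],[0,0,0]],
  [[0,0,0],[0,0,0]],
])

```text
time_s: 33.25
ee_pos: [0.4072, -0.1681, 0.1006]
eef_rot: [3.141, 0.001, -0.001]
wrist_force: [0.4, 0.0, -1.6]
finger_gap: 0.0392
gripper_force: 29.9
```

jog_arm([
  [[0,0,0],[0,0,0]],
  [[0,0,0],[0,0,0]],
])

```text
time_s: 33.5
ee_pos: [0.4081, -0.1674, 0.1013]
eef_rot: [-3.142, -0.004, -0.002]
wrist_force: [-0.3, 0.7, -0.9]
finger_gap: 0.0393
gripper_force: 29.9
```

```bash
python3 - <<'E'
from seg import *
p,r=cur();print(p);plan(p,r,[((.4076,-.1672,.065),np.radians(-90),15)])
E
```

```text
[ 0.40813092 -0.16735326  0.10132856]
-> [ 0.4076 -0.1671  0.065 ] 3 rows
[[[-0.001,-0.0,0.04],[-0.0,-0.0002,0.0004]],[[-0.0,-0.0,0.041],[-0.0,-0.0002,0.0004]],[[-0.001,-0.001,0.04],[-0.0,-0.0002,0.0003]]]
```

jog_arm([
  [[-0.001,0,0.04],[0,0,0]],
  [[0,0,0.04],[0,0,0]],
  [[0,0,0.04],[0,0,0]],
  [[0,0,0],[0,0,0]],
  [[0,0,0],[0,0,0]],
])

```text
time_s: 34.12
ee_pos: [0.4071, -0.1679, 0.0649]
eef_rot: [3.141, 0.002, -0.0]
wrist_force: [-0.2, -0.6, -0.1]
finger_gap: 0.0393
gripper_force: 29.9
```

jog_arm([
  [[0,0,0.02],[0,0,0]],
  [[0,0,0.015],[0,0,0]],
  [[0,0,0],[0,0,0]],
  [[0,0,0],[0,0,0]],
])

```text
time_s: 34.62
ee_pos: [0.4069, -0.1679, 0.0544]
eef_rot: [-3.142, -0.002, 0.0]
wrist_force: [-0.3, -0.6, -1.7]
finger_gap: 0.0395
gripper_force: 29.9
```

jog_arm([
  [[0,0,0],[0,0,0]],
  [[0,0,0],[0,0,0]],
  [[0,0,0],[0,0,0]],
  [[0,0,-0.1],[0,0,0]],
  [[0,0,-0.2],[0,0,0]],
], hand=56)

```text
time_s: 35.25
ee_pos: [0.4053, -0.1678, 0.1437]
eef_rot: [-3.141, -0.001, 0.01]
wrist_force: [1.5, 0.0, -0.5]
finger_gap: 0.0555
gripper_force: 0.0
```

jog_arm([
  [[0,0,-0.2],[0,0,0]],
  [[0,-0.1,-0.18],[0,0,0]],
  [[0,-0.18,0],[0,0,0]],
  [[0,0,0],[0,0,0]],
  [[0,0,0],[0,0,0]],
])

```text
time_s: 35.88
ee_pos: [0.4066, -0.0839, 0.2583]
eef_rot: [3.141, 0.003, -0.001]
wrist_force: [0.2, -0.5, 0.5]
finger_gap: 0.0559
gripper_force: 0.0
```

```bash
python3 - <<'E'
from seg import *
c,im=shot("w11"); p,r=cur(); print(p); s=viewer.capture("scene")[:,:,::-1]; cs=cam("scene")
cv2.imwrite("pics/v11.png",np.vstack([im[:240],cv2.resize(s[160:290,270:510],(640,347),interpolation=cv2.INTER_CUBIC)]))
for k,z in(("tin",.038),("white",.040)):
    mm=masks(im)[k]; mm[238:]=0
    for a,ct in rects(mm,1500,3):
        W=np.array([plane(c,q,z)[:2]*1000 for q in ct[:,0].astype(float)],np.float32); print(k,cv2.minAreaRect(W),cv2.boundingRect(ct))
E
```

```text
[ 0.40657702 -0.08437456  0.25810639]
tin ((494.74725341796875, -217.73629760742188), (52.93920135498047, 77.4862060546875), 59.77867126464844) (409, 46, 81, 90)
white ((495.0355224609375, -217.613037109375), (39.50726318359375, 65.32438659667969), 59.91085433959961) (415, 52, 70, 79)
white ((566.0325927734375, 23.163330078125), (56.612823486328125, 44.32252502441406), 68.74422454833984) (168, 0, 70, 49)
```

View pics/v11.png

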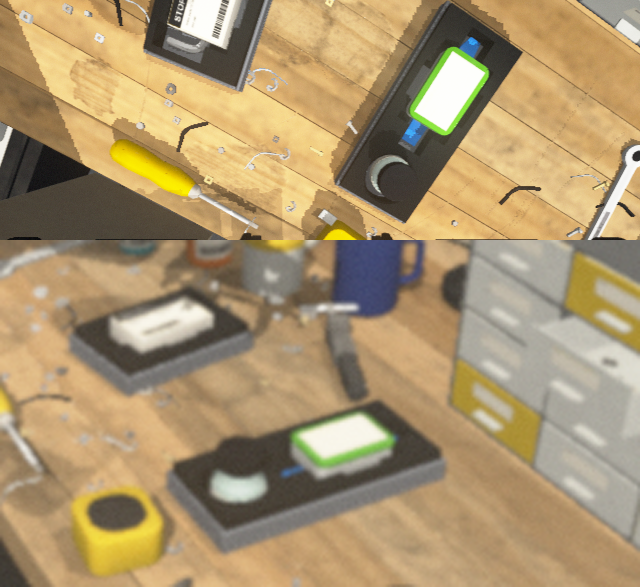

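```bash
python3 - <<'E'
from h import *
c,_=load("w1"); ax=np.array([.6633,.1315])
def dist(c,uv):
    o,d=ray(c,uv); n=np.array([-d[1],d[0]])/np.hypot(*d[:2]); return (abs((ax-o[:2])@n)*1000).round(1)
# crop2 px /4 + (190,0)
for q in [(300,100),(314,150),(165,208),(200,238),(110,120),(240,247)]:
    uv=(q[0]/4+190,q[1]/4); print(q,dist(c,uv),"base radius if z=0:",(np.linalg.norm(plane(c,uv,0)[:2]-ax)*1000).round(1))
s=cam("scene"); X=np.array([.407,-.168,.04]); rt=s["R"][0]
print("px for 44mm in scene",np.linalg.norm(proj(s,X+rt*.022)-proj(s,X-rt*.022)), "body px seen",57*240/640)
E
```

```text
(300, 100) 22.9 base radius if z=0: 23.0
(314, 150) 18.6 base radius if z=0: 21.3
(165, 208) 20.9 base radius if z=0: 23.4
(200, 238) 22.6 base radius if z=0: 22.6
(110, 120) 12.2 base radius if z=0: 34.5
(240, 247) 18.5 base radius if z=0: 22.1
px for 44mm in scene 20.339663150939145 body px seen 21.375
```

Jar B's base radius comes out at 22 mm, matching the 44 mm diameter. v11 shows everything seated: tin (450,92) over the lever, jar (392,178) upright in the hole, and carton (205,20) over the key. Handing in.

```bash
python3 -c "
from plant import ctrl; print(ctrl.sign_off())"
```

```text
the job is handed in; nothing more can be done
None
```

Both kits are made up and the job is handed in at about 36 s of the 115 s; the last pictures and contact forces showed all five pieces home in their cut-outs with the jar upright, though sign-off returned no verdict.

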